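Level and dock a top-heavy inspection lamp mast

ROBOT

A 6-joint arm with a two-finger parallel gripper is mounted at the origin on the work surface. World frame = base frame: x ahead of the robot, y to its left, z up, the work surface at z = 0. Lengths are in m, angles in rad, forces in N, time in s.
With the tool pointing down it reaches from about 0.35 to 0.975 m from the base axis. Payload 4.9 kg.
Tool frame: the origin (TCP) lies at the very end of the fingers, on their centre line; the grasp point (between the pads) lies ctrl.hold_point_z behind it (ctrl.hold_point_z is the distance from the TCP to the grasp point, in m); z points along the fingers, y is the line along which they close (so a half turn about z gives the same grasp; the last joint's range is limited). The gripper opens to 85 mm and grips with 20 to 120 N. Pads are 22 mm wide; open, the fingers measure 114 mm over their backs; the gripper's body (76 mm by 85 mm) begins 54 mm behind the grasp point. The pads swing forward as they close: fully open they stand 13 mm farther back than shut.
Start: joints at [1.009, 0.053, 1.613, -0, 1.476, -0.119], TCP at [0.268, 0.565, 0.201] pointing down, gripper open.
Joint ranges: [-3.01, 3.01], [-1.01, 2.22], [0.06, 2.58], [-1.02, 4.17], [0.09, 2.62], [-3.14, 3.14]. Speed limits (rad/s): [2.57, 2.57, 3.14, 3.14, 3.14, 3.14].

INTERFACE

Orientations are given as a rotation vector (axis times angle).
In Python, from station import ctrl gives the robot as it stands. The module is installed in compiled form; this text tells all that it offers.
- The arm moves only by the tool jog_arm, never from a script. Its argument "deltas" is a list of rows, each a list of 3 entries, a list of its own where there are three numbers: the closure, from -1 (fully open) to 1 (shut), then the shift along the world's x, y, z scaled (see below), then the turn, a rotation vector about the world's x, y, z scaled (see below). A call has 1 to 12 rows; each row is the pose to reach, as a shift and turn from the pose commanded when the call began, turning the shorter way round; what a row does not reach only later rows make up. The controller multiplies each number of a shift by 0.4 m and each number of a turn by 180 degrees. A row lasts 1/12 s, in which the tool goes at most 41.7 mm and 7.16 degrees, less where a joint would pass 70% of its speed; a pose out of reach is approached as far as the arm can. A call with a number of a shift or a turn outside -1 to 1 is refused whole. A call with a gripper value outside its range is refused whole. The fingers move at their own pace and stop on an object; "squeeze" is the grip in N (left out, the last holds). Time passes only in rows, so rows that repeat a pose let the fingers close. It gives the time, the measured TCP pose, the force, the opening and the grip force at its end, in the units of the state.
- ctrl.get_obs(): the state, without advancing time (a new reading comes with each control period).
- ctrl.get_image(name): name is "side" or "top" or "wrist"; returns the picture (420x560x3 uint8, red, green, blue); there is no depth.
- ctrl.get_calibration(name): a dict with "K" (3x3 intrinsics, pixels), "extrinsics" (4x4, takes a point from world to camera coordinates). Camera axes: x right, y down, z forward; pixel columns grow to the right and rows downward; lengths in m; the calibration is good to about 2 mm. A picture is of the moment at which its call begins: read the wrist's pose just before it. get_calibration takes no time and is no camera call; for the wrist camera it gives the pose at the moment of the call.
- ctrl.finish_job(): hands the job in; it is judged then, once.
The state is a dict: "t": time; "q": joint angles; "dq": joint speeds; "effort": joint torques, N m; "tool_pos": TCP position; "tool_rot": TCP orientation; "contact_force": force on the tool from outside, world axes, zero at the start; "wrist_torque": the same for the moment, N m; "opening": finger opening in m; "grip_force": force on a finger pad.
Only numpy, scipy, OpenCV 4.12 (cv2) and the standard library are available. Lean on these libraries where they do the work, as an engineer would, in place of code of your own. Each camera call takes 0.05 s, during which the arm holds its last target. There are 200 camera calls.

TASK

Take the twin-lamp rig by its handle out of the parking fork (slender round post) and hold it lifted, its mast foot over the ring mark on the white tile, steady for five seconds; the weakly sprung, top-heavy mast must be balanced upright all the while. Then set the rig down flat at the docking fork (white square column), in line with it, the mast well in between the prongs, and let go. Be gentle with the forks, and leave the brown jar and glass dish alone.

Things in the scene. Friction and masses are not known exactly. Their poses are not given: they have to be found in the camera images.
- rig: Loose foot of the lamp rig: steel plate 330 x 120 x 12 mm (x -125 to +205, y +-60 mm), ballast block on its -x end (x -125 to -75, up to z 46 mm). Origin on the underside below the handle, z up, x towards the mast. 0.95 kg with the mast; balances about the handle.
- handle (a point): Grip point of the rig's black upright handle, 55 mm above the foot's origin. The handle is 50 mm along the foot's x, 24 mm along y, z 12 to 78 mm; pinch it across y from above. The mast's pivot axis runs through this point along the foot's x.
- pivot (a point): Mast foot: point of the foot's underside straight below the mast's pivot, 165 mm along +x from the foot's origin. The pivot axis is 55 mm above it.
- mast (a joint): Lean of the T-shaped mast relative to the foot, rad, about the foot's x axis: 0 square to the foot, positive towards its +y; stops +-0.3. Spring 0.255 N m/rad towards 0, damping 0.014 N m s/rad, both relative to the foot. Too weak: with the foot level the mast falls, time constant about 0.5 s; tilting the foot about its x against the lean rights it.
- mast_top (a point): Top of the mast's 16 mm rod, 290 mm above the pivot; z along the mast. 150 mm above the pivot a crossbar along y carries white lamps (44 mm diameter, tops 187 mm above it) at y +-170 mm. Mast 0.22 kg nominal (+-8 %), centre of mass 147 mm above the pivot, inertia about the pivot 0.0096 kg m2, so its weight overturns it with 0.318 N m per rad from vertical.
- park: Parking fork, fixed: slender round post with round foot, 100 mm behind the origin (+x), two level prongs towards -x, 295 to 325 mm high, 40 mm apart inside from x -20 to +90 mm, flaring to 80 mm at the tips, x -45 mm. Origin on the table midway between prongs. The mast foot starts within 10 mm of it, rod loose between the prongs, leaning up to 0.06 rad; way out to -x.
- dock: Docking fork, fixed: prongs, heights, origin and axes as the parking fork, but on a square white column with a wide white foot (20 mm high, from x +82 mm). The mast foot (point pivot) belongs at this origin, the rig's x along the fork's x; way in towards +x.
- tile: White ceramic levelling tile, 130 x 130 x 6 mm, fixed flat on the table, with a thin ring mark of 40 mm radius at its centre. Origin at the centre of its underside.
- jar: Brown glass jar, 60 mm diameter, 85 mm high, standing on the table; leave alone. Origin at the centre of its underside.
- dish: Shallow glass dish, 90 mm diameter, 20 mm high, on the table; leave alone. Origin at the centre of its underside.
Mind the look-alikes: they are no part of the job. What is shaped like the tile but pink or red is not meant.

How it is judged:
On the way:
1. hold the lifted rig with the mast foot over the tile's ring mark, upright and steady, for 4 s (horizontal distance between pivot and tile below 0.04 m and height (world z) of pivot above 0.02 m and angle between mast_top's own z axis and vertical below 0.12 rad and linear speed of rig below 0.2 m/s and contact force between rig and the fingers above 1 N), for 4 s.
At the end, for the whole second after the job is handed in: The rig stands flat (within 0.03 rad) on the table at the docking fork and is released and at rest: mast foot within 20 mm sideways of the fork's origin and between -20 and +45 mm along it, in line with the fork within 0.15 rad, the rod between the prongs and upright within 0.15 rad (x of pivot in the frame of dock between -0.02 and 0.045 m and y of pivot in the frame of dock between -0.02 and 0.02 m and y of mast_top in the frame of dock between -0.032 and 0.032 m and angle between the x axis of rig and the x axis of dock, either way round below 0.15 rad and height (world z) of rig below 0.005 m and angle between rig's own z axis and vertical below 0.03 rad and angle between mast_top's own z axis and vertical below 0.15 rad and linear speed of rig below 0.02 m/s and velocity of joint mast between -0.1 and 0.1 rad/s); the robot touches nothing.
It fails at once if the mast leans more than 0.2 rad from vertical (angle between mast_top's own z axis and vertical above 0.2 rad).
It fails at once if the rig is dropped or flung (faster than 0.5 m/s) (linear speed of rig above 0.5 m/s).
It fails at once if the rig hits a fork harder than 15 N (contact force between rig and park above 15 N or contact force between rig and dock above 15 N).
It fails at once if the jar or dish is moved by more than 30 mm (distance of any of jar, dish from where it was at the start of the episode above 0.03 m).
It also fails if it takes over 72 s, if anything falls off the work surface, if the arm or the gripper's body presses on something with over 40 N, if the wrist force passes 120 N, or if a joint passes its speed limit or range.

## Working session

There is one attempt and no reset: what is moved stays moved. The work goes in short steps, Python scripts to look and compute and a tool call to move; the robot and the scene stay as the last step left them, time stands still between calls to the robot, and variables do not carry over. Pictures are saved under pics/ and viewed, at most 10 in all, crops included, and the job is handed in when it is done.

Besides the shell and the picture viewer there is one more tool, called after ">>>" by a JSON object that holds its "fn" and its "kwargs", one argument or row to a line. jog_arm: Moves the arm, as the interface text tells. Its arguments: {"type":"object","properties":{"deltas":{"type":"array","items":{"type":"array"}},"squeeze":{"type":"number"}},"required":["deltas"]}

```bash
mkdir -p pics; ls; python3 - <<'E'
from station import ctrl
import cv2,numpy as np
print(ctrl.get_obs(), ctrl.hold_point_z)
for n in ["side","top","wrist"]:
    im=ctrl.get_image(n); cv2.imwrite(f"pics/{n}0.png",im[:,:,::-1]); c=ctrl.get_calibration(n); print(n,c["K"].round(1).tolist(),c["extrinsics"].round(4).tolist())
E
```

```text
pics
{'t': 0.0, 'q': array([ 1.00896429e+00,  5.33450031e-02,  1.61427943e+00, -1.06386335e-05,
        1.47596099e+00, -1.18980648e-01]), 'dq': array([-9.21718523e-04, -4.14096690e-04,  5.96692337e-04, -2.73822647e-04,
       -8.06855004e-05, -9.80473143e-04]), 'effort': array([-1.34609845e-04, -3.93706441e+01, -3.70163512e+01, -1.95957437e-04,
        7.59706367e-03,  5.73591990e-06]), 'tool_pos': array([0.26745802, 0.56414506, 0.20007911]), 'tool_rot': array([-6.89813094e-01, -3.06425135e+00,  2.95555708e-03]), 'contact_force': array([-0.07853881,  0.2726159 ,  0.32333863]), 'wrist_torque': array([-0.03473391, -0.02526405,  0.01433936]), 'grip_force': 0.0, 'opening': 0.08566252259027633} 0.0187
side [[451.2, 0.0, 273.3], [0.0, 451.2, 209.6], [0.0, 0.0, 1.0]] [[0.931, -0.3646, 0.019, -0.4285], [-0.1933, -0.5364, -0.8215, 0.2674], [0.3097, 0.7611, -0.5699, 1.0948], [0.0, 0.0, 0.0, 1.0]]
top [[437.8, 0.0, 277.1], [0.0, 437.8, 214.5], [0.0, 0.0, 1.0]] [[-0.0254, -0.9996, -0.0131, 0.0061], [-0.9985, 0.026, -0.0481, 0.4727], [0.0485, 0.0119, -0.9988, 1.3622], [0.0, 0.0, 0.0, 1.0]]
wrist [[351.5, 0.0, 279.5], [0.0, 351.5, 212.6], [0.0, 0.0, 1.0]] [[0.4276, 0.904, -0.0008, -0.6245], [0.8694, -0.411, 0.2744, -0.0357], [0.2477, -0.118, -0.9616, 0.3782], [0.0, 0.0, 0.0, 1.0]]
```

View pics/top0.png

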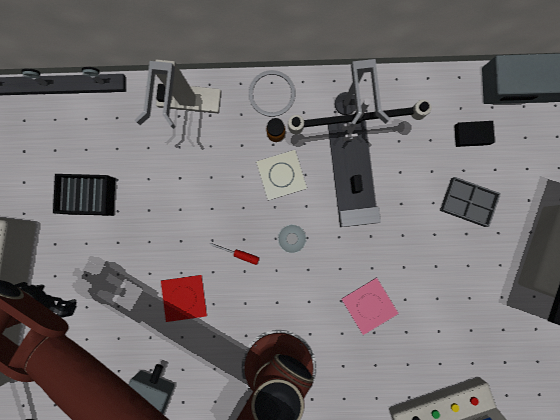

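View pics/side0.png

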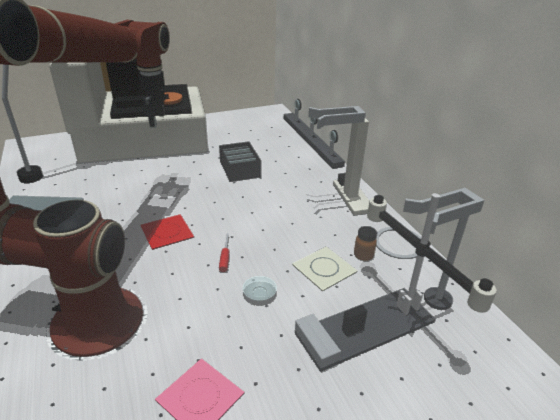

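Top view: rig handle ≈(357,183), park fork ≈(365,90), dock ≈(160,90), tile ring ≈(281,175), jar (275,130), dish (291,238); the pink and red tiles are decoys. Next, a zoom for exact points.

```bash
cat > h.py <<'E'
import numpy as np,cv2
from station import ctrl
C={n:ctrl.get_calibration(n) for n in("top","side")}
def ray(n,p):
    E=C[n]["extrinsics"];R,t=E[:3,:3],E[:3,3]
    d=R.T@np.linalg.inv(C[n]["K"])@np.array([p[0],p[1],1.]);return -R.T@t,d
def plane(n,p,z):
    o,d=ray(n,p);return o+d*(z-o[2])/d[2]
def proj(n,X):
    E=C[n]["extrinsics"];x=C[n]["K"]@(E[:3,:3]@X+E[:3,3]);return x[:2]/x[2]
def tri(pt,ps):
    A=[];b=[]
    for n,p in(("top",pt),("side",ps)):
        o,d=ray(n,p);d=d/np.linalg.norm(d);M=np.eye(3)-np.outer(d,d);A.append(M);b.append(M@o)
    X,*_=np.linalg.lstsq(np.vstack(A),np.hstack(b),rcond=None);return X
E
python3 - <<'E'
import cv2,numpy as np
from h import *
t=cv2.imread("pics/top0.png");s=cv2.imread("pics/side0.png")
up=lambda im,x,y,w,h,f:cv2.resize(im[y:y+h,x:x+w],None,fx=f,fy=f,interpolation=cv2.INTER_CUBIC)
cv2.imwrite("pics/z1.png",np.hstack([up(t,280,50,160,186,3),up(t,130,50,64,93,6)[:558]]))
cv2.imwrite("pics/z2.png",up(s,290,90,220,200,3))
hsv=cv2.cvtColor(t,cv2.COLOR_BGR2HSV)
m=((hsv[...,2]>195)&(hsv[...,1]>12)&(hsv[...,1]<60)&(hsv[...,0]>15)&(hsv[...,0]<40)).astype(np.uint8)
m=cv2.morphologyEx(m,cv2.MORPH_CLOSE,np.ones((5,5)))
for c in cv2.findContours(m,0,2)[0]:
    if cv2.contourArea(c)>300: r=cv2.minAreaRect(c);print("tile?",r,plane("top",r[0],.006).round(4))
m=((hsv[...,2]<70)).astype(np.uint8)
for c in cv2.findContours(m,0,2)[0]:
    if 30<cv2.contourArea(c)<6000: r=cv2.minAreaRect(c);print("dark",np.round(r[0],1),np.round(r[1],1),round(r[2],1))
for n,p,z in(("jar",(275,130),.085),("dish",(291,238),.02)):print(n,plane("top",p,z).round(3))
E
```

```text
dark [481.5 417. ] [17.  4.] -0.0
dark [436.7 394.9] [12.9 99.4] 68.5
dark [  7.  378.5] [13. 14.] 90.0
dark [457.7 205.3] [21.5 15.3] 20.0
dark [533.  251.5] [ 52. 145.] -0.0
dark [469.2 201.8] [51.1 36.1] 20.1
dark [ 84.9 194.4] [63.1 40.5] 2.2
dark [474.1 133.4] [24.1 39.4] 86.8
dark [276.  129.5] [23. 18.] 90.0
dark [295.5 121.5] [8.5 8.5] 45.0
dark [404.2 110.8] [42.2 13.7] 6.1
dark [423.5 106. ] [7.8 9.2] 45.0
dark [153.9  97.6] [19.3 58.5] 15.8
dark [74.  79.8] [ 26.6 148.8] 88.3
jar [ 0.723 -0.007  0.085]
dish [ 0.398 -0.047  0.02 ]
```

View pics/z1.png

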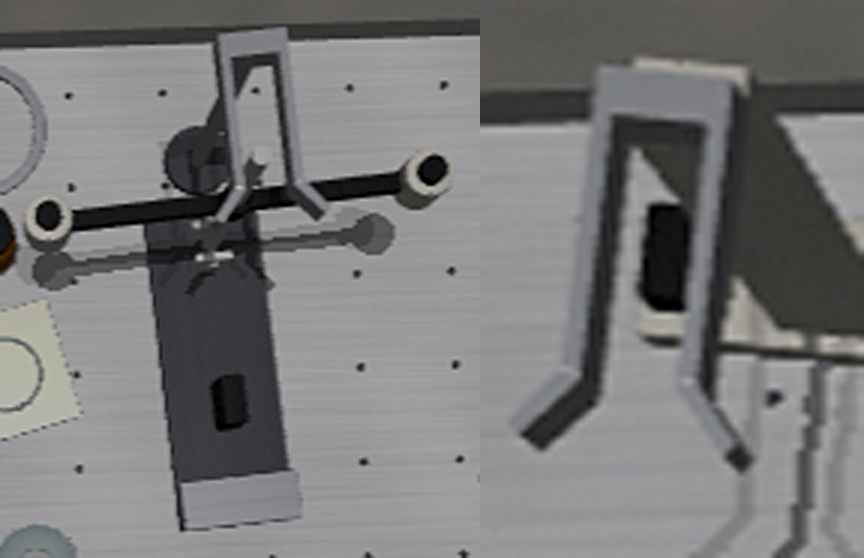

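View pics/z2.png

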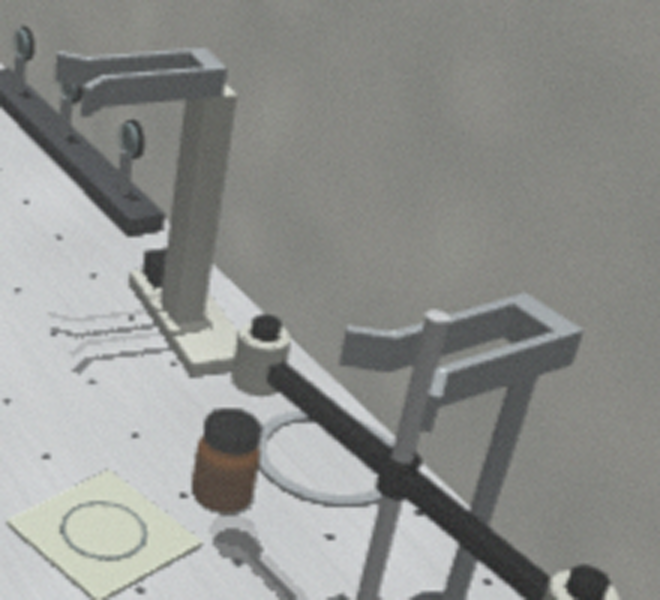

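z1 shows the park and dock prong inner edges, plate edges, ballast and handle (≈(356,184) px); z2 shows the dock's column and the dark-capped lamps. Now converting these to poses.

```bash
python3 - <<'E'
from h import *
def a(X,Y):return(280+X/3,50+Y/3)
def b(X,Y):return(130+(X-480)/6,50+Y/6)
P=lambda p,z:plane("top",p,z)
for nm,L in(("dock",[b(612,115),b(582,372),b(705,122),b(682,382)]),("park",[a(232,55),a(243,187),a(278,55),a(290,183)])):
    q=[P(p,.325)[:2] for p in L]
    back=(q[0]+q[2])/2;fr=(q[1]+q[3])/2;d=back-fr
    e=d/np.linalg.norm(d)
    print(nm,"len",np.linalg.norm(d).round(4),"width",np.linalg.norm(q[0]-q[2]).round(4),np.linalg.norm(q[1]-q[3]).round(4),"yaw",np.arctan2(d[1],d[0]).round(3),"origin",((fr+back)/2-.035*e).round(4))
q=[P(p,z)[:2] for p,z in((a(147,230),.006),(a(178,482),.006),(a(262,222),.012),(a(288,472),.012))]
f=(q[0]+q[2])/2;n=(q[1]+q[3])/2;d=f-n
print("rig yaw edges",[np.arctan2(*(u[::-1])).round(3) for u in(q[0]-q[1],q[2]-q[3],d)],"width",np.linalg.norm(q[1]-q[3]))
e=d/np.linalg.norm(d)
fb=(P(a(180,487),.046)+P(a(298,473),.046))[:2]/2;bb=(P(a(185,530),.046)+P(a(301,515),.046))[:2]/2
print("ballast",fb,bb,np.linalg.norm(fb-bb),"origin from ballast",(fb+bb)/2+.1*e)
print("handle top",P(a(230,401),.07))
t=cv2.imread("pics/top0.png");hsv=cv2.cvtColor(t,cv2.COLOR_BGR2HSV)
print("tilehsv",hsv[165,270],"lamp white",hsv[123,301],hsv[122,289])
m=((hsv[...,0]>22)&(hsv[...,0]<38)&(hsv[...,1]>18)&(hsv[...,2]>150)).astype(np.uint8);m=cv2.morphologyEx(m,cv2.MORPH_OPEN,np.ones((3,3)))
for c in cv2.findContours(m,0,2)[0]:
    if cv2.contourArea(c)>30: r=cv2.minAreaRect(c);print("yel",np.round(r[0],1),np.round(r[1],1),round(r[2]),P(r[0],.006).round(4))
s=cv2.imread("pics/side0.png");hs=cv2.cvtColor(s,cv2.COLOR_BGR2HSV)
m=(hs[...,2]<60).astype(np.uint8)
for c in cv2.findContours(m,0,2)[0]:
    r=cv2.boundingRect(c)
    if cv2.contourArea(c)>15 and r[0]>280:print("side dark",r,cv2.contourArea(c))
for l in((295.5,121.5),(423.5,106)):
    X=P(l,.25);print("lamp",X,proj("side",X))
E
```

```text
dock len 0.108 width 0.0386 0.0414 yaw -0.113 origin [0.7342 0.2808]
park len 0.108 width 0.0375 0.0383 yaw 0.051 origin [ 0.7219 -0.2391]
rig yaw edges [np.float64(0.09), np.float64(0.067), np.float64(0.078)] width 0.11426728979689511
ballast [ 0.47825756 -0.25871256] [ 0.43493462 -0.26127469] 0.04339864361424231 origin from ballast [ 0.55628849 -0.25215625]
handle top [ 0.5564543  -0.24823245  0.07      ]
tilehsv [ 32  23 180] lamp white [ 20  18 170] [ 23  18 173]
yel [456.  408.5] [7. 6.] 90 [-0.1369 -0.5395  0.006 ]
yel [281.5 170. ] [12. 19.] 90 [ 0.6136 -0.0235  0.006 ]
yel [279.5 169.5] [29.6 39.1] 75 [ 0.6154 -0.0172  0.006 ]
side dark (343, 312, 23, 24) 252.0
side dark (480, 280, 12, 11) 84.0
side dark (380, 213, 92, 79) 668.0
lamp [ 0.70351191 -0.06321611  0.25      ] [375.4992001  193.53797109]
lamp [ 0.73478355 -0.39830295  0.25      ] [481.95513602 278.42509101]
```

>>> {"fn": "jog_arm", "kwargs": {
  "deltas": [
    [-1, [0.06, -0.16, 0], [0, 0, 0.014]],
    [-1, [0.12, -0.33, 0], [0, 0, 0.028]],
    [-1, [0.18, -0.5, 0], [0, 0, 0.042]],
    [-1, [0.24, -0.66, 0], [0, 0, 0.056]],
    [-1, [0.3, -0.82, 0], [0, 0, 0.07]],
    [-1, [0.36, -1, 0], [0, 0, 0.084]],
    [-1, [0.36, -1, 0], [0, 0, 0.084]],
    [-1, [0.36, -1, 0], [0, 0, 0.084]],
    [-1, [0.36, -1, 0], [0, 0, 0.084]],
    [-1, [0.36, -1, 0], [0, 0, 0.084]],
    [-1, [0.36, -1, 0], [0, 0, 0.084]],
    [-1, [0.36, -1, 0], [0, 0, 0.084]]
  ]
}}

```text
t: 1.15
tool_pos: [0.4124, 0.1626, 0.2011]
tool_rot: [-0.289, -3.128, 0.0]
contact_force: [0.5, -0.8, -0.5]
opening: 0.0853
grip_force: 0.0
```

```bash
cat > st.py <<'E'
from station import ctrl
import numpy as np
from scipy.spatial.transform import Rotation as R
o=ctrl.get_obs();M=R.from_rotvec(o["tool_rot"]).as_matrix();y=M[:,1];z=M[:,2]
print("t",round(o["t"],3),"tcp",o["tool_pos"].round(4),"y-yaw",np.arctan2(-y[0],y[1]).round(4),"z",z.round(4),"F",o["contact_force"].round(2),"T",o["wrist_torque"].round(3),"open",round(o["opening"],4),"grip",round(o["grip_force"],1),"q",o["q"].round(2))
E
python3 st.py
```

```text
t 1.15 tcp [0.4124 0.1626 0.2011] y-yaw -0.1841 z [-0.e+00 -2.e-04 -1.e+00] F [ 0.49 -0.85 -0.48] T [-0.022 -0.005  0.001] open 0.0853 grip 0.0 q [ 0.21 -0.41  2.02 -0.    1.53 -1.18]
```

>>> {"fn": "jog_arm", "kwargs": {
  "deltas": [
    [-1, [0.06, -0.16, 0], [0, 0, 0.014]],
    [-1, [0.12, -0.33, 0], [0, 0, 0.028]],
    [-1, [0.18, -0.5, 0], [0, 0, 0.042]],
    [-1, [0.24, -0.66, 0], [0, 0, 0.056]],
    [-1, [0.3, -0.82, 0], [0, 0, 0.07]],
    [-1, [0.36, -1, 0], [0, 0, 0.086]],
    [-1, [0.36, -1, 0], [0, 0, 0.086]],
    [-1, [0.36, -1, 0], [0, 0, 0.086]],
    [-1, [0.36, -1, 0], [0, 0, 0.086]],
    [-1, [0.36, -1, 0], [0, 0, 0.086]]
  ]
}}

```text
t: 1.98
tool_pos: [0.5542, -0.2273, 0.2008]
tool_rot: [0.146, -3.138, -0.002]
contact_force: [0.8, -0.0, -0.1]
opening: 0.0854
grip_force: 0.0
```

```bash
python3 st.py; python3 - <<'E'
from station import ctrl
import cv2,numpy as np
c=ctrl.get_calibration("wrist");im=ctrl.get_image("wrist")[:,:,::-1].copy();np.savez("w1.npz",K=c["K"],E=c["extrinsics"]);cv2.imwrite("pics/w1.png",im)
im=ctrl.get_image("side")[:,:,::-1].copy();cv2.imwrite("pics/side1.png",im)
im=ctrl.get_image("top")[:,:,::-1].copy();cv2.imwrite("pics/top1.png",im)
E
```

```text
t 1.983 tcp [ 0.5542 -0.2273  0.2008] y-yaw 0.0932 z [-1.0e-04  1.1e-03 -1.0e+00] F [ 0.82 -0.   -0.1 ] T [0.018 0.026 0.022] open 0.0854 grip 0.0 q [-0.51 -0.01  1.68  0.    1.47 -2.18]
```

View pics/w1.png

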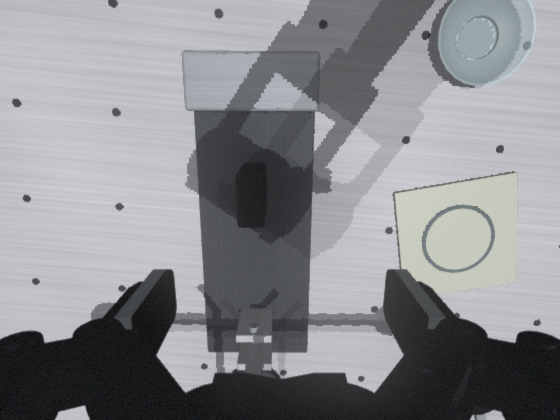

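The wrist view shows the plate edges (195,112)→(208,350) and (315,110)→(307,352), the handle (237–266, 163–228), and the tile ring centre (458,238).

```bash
python3 - <<'E'
from h import *
w=np.load("w1.npz");C["w"]={"K":w["K"],"extrinsics":w["E"]}
P=lambda x,y,z:plane("w",(x,y),z)[:2]
E=w["E"];print("cam",(-E[:3,:3].T@E[:3,3]).round(3))
a,b,c,d=P(195,112,.012),P(208,350,.012),P(315,110,.012),P(307,352,.012)
n,f=(a+c)/2,(b+d)/2;u=f-n
print("yaw",[np.arctan2(v[1],v[0]).round(4) for v in(b-a,d-c,u)],np.linalg.norm(a-c),np.linalg.norm(b-d))
e=u/np.linalg.norm(u);print("mid",n,"front end",f,"origin from front",f-.205*e)
bt=(P(183,51,.046)+P(319,51,.046))/2;bf=(P(184,111,.046)+P(319,110,.046))/2
print("ballast",bt,bf,np.linalg.norm(bt-bf),"origin",bt+.125*e,bf+.075*e)
for z in(.078,.012):
  print("handle",z,P(251.5,163,z),P(251.5,228,z))
print("ring",P(458,238.5,.006), "top ring",plane("top",(281.5,174.5),.006))
t=cv2.imread("pics/side1.png");hs=cv2.cvtColor(t,cv2.COLOR_BGR2HSV)
# cap-based lamps
for l in((295.5,121.5),(423.5,106)):
    X=plane("top",l,.242);print("lamp",X,proj("side",X))
t=cv2.imread("pics/top1.png");print(proj("top",np.array([.72,-.237,.345])))
cv2.imwrite("pics/z3.png",np.hstack([cv2.resize(cv2.imread("pics/%s1.png"%n)[y:y+120,x:x+130],None,fx=3,fy=4.9,interpolation=cv2.INTER_CUBIC)for n,x,y in(("top",300,60),("side",366,180))]))
E
```

```text
cam [ 0.485 -0.234  0.373]
yaw [np.float64(0.0849), np.float64(0.0874), np.float64(0.0862)] 0.11856653324622962 0.11926098325468824
mid [ 0.48580902 -0.25740713] front end [ 0.76260671 -0.23349932] origin from front [ 0.55836714 -0.25114008]
ballast [ 0.43678624 -0.26224417] [ 0.48555781 -0.25830785] 0.04893016224053747 origin [ 0.56132257 -0.25148761] [ 0.56027961 -0.25185392]
handle 0.078 [ 0.52772302 -0.25284287] [ 0.58510676 -0.24869095]
handle 0.012 [ 0.5373575  -0.25711194] [ 0.60755954 -0.25203257]
ring [ 0.60041252 -0.02296871] top ring [ 0.59929686 -0.02310431  0.006     ]
lamp [ 0.7056109  -0.06350434  0.242     ] [375.80996921 196.13952302]
lamp [ 0.73710328 -0.40095653  0.242     ] [482.70777816 282.03984556]
[368.94744705 102.31770764]
```

View pics/z3.png

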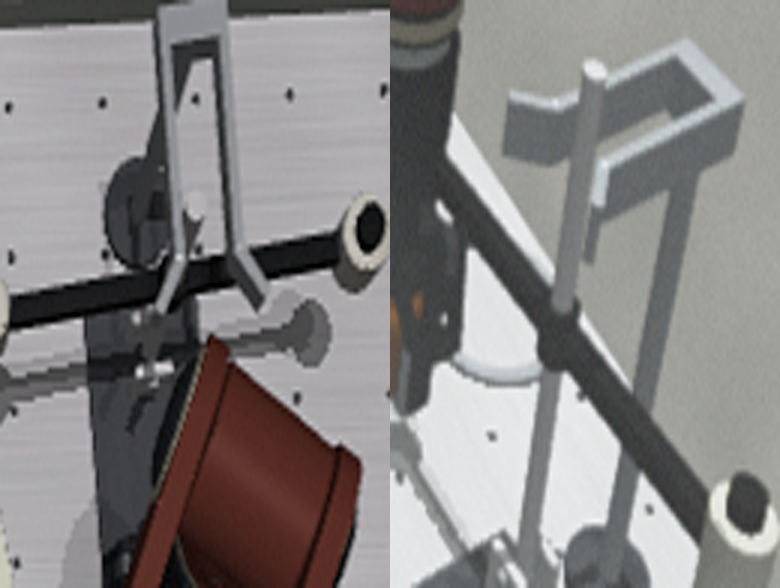

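The mast top at px (364,102) leans slightly to +y (≈0.03 rad). The handle is at (0.560, −0.2515), yaw 0.086. Descending.

>>> {"fn": "jog_arm", "kwargs": {
  "deltas": [
    [-1, [0.01, -0.041, -0.06], [0, 0, -0.0016]],
    [-1, [0.01, -0.041, -0.12], [0, 0, -0.0016]],
    [-1, [0.01, -0.041, -0.18], [0, 0, -0.0016]],
    [-1, [0.01, -0.041, -0.23], [0, 0, -0.0016]],
    [-1, [0.01, -0.041, -0.28], [0, 0, -0.0016]],
    [-1, [0.01, -0.041, -0.32], [0, 0, -0.0016]],
    [-1, [0.01, -0.041, -0.36], [0, 0, -0.0016]],
    [-1, [0.01, -0.041, -0.39], [0, 0, -0.0016]],
    [-1, [0.01, -0.041, -0.411], [0, 0, -0.0016]],
    [-1, [0.01, -0.041, -0.411], [0, 0, -0.0016]],
    [-1, [0.01, -0.041, -0.411], [0, 0, -0.0016]],
    [-1, [0.01, -0.041, -0.411], [0, 0, -0.0016]]
  ]
}}

```text
t: 3.13
tool_pos: [0.5578, -0.2438, 0.0382]
tool_rot: [-0.136, 3.137, -0.002]
contact_force: [-0.5, 0.7, 0.6]
opening: 0.0852
grip_force: 0.0
```

```bash
python3 st.py
```

```text
t 3.133 tcp [ 0.5578 -0.2438  0.0382] y-yaw 0.0867 z [ 1.7e-03 -9.0e-04 -1.0e+00] F [-0.51  0.69  0.63] T [-0.026  0.005  0.021] open 0.0852 grip 0.0 q [-0.53  0.17  1.78  0.    1.2  -2.19]
```

>>> {"fn": "jog_arm", "kwargs": {
  "deltas": [
    [-1, [0.005, -0.01, -0.002], [0, 0, 0]],
    [-1, [0.005, -0.019, -0.004], [0, 0, 0]],
    [-1, [0.005, -0.019, -0.004], [0, 0, 0]],
    [-1, [0.005, -0.019, -0.004], [0, 0, 0]],
    [-0.4, [0.005, -0.019, -0.004], [0, 0, 0]],
    [0, [0.005, -0.019, -0.004], [0, 0, 0]],
    [0.3, [0.005, -0.019, -0.004], [0, 0, 0]],
    [1, [0.005, -0.019, -0.004], [0, 0, 0]],
    [1, [0.005, -0.019, -0.004], [0, 0, 0]],
    [1, [0.005, -0.019, -0.004], [0, 0, 0]],
    [1, [0.005, -0.019, -0.004], [0, 0, 0]],
    [1, [0.005, -0.019, -0.004], [0, 0, 0]]
  ],
  "squeeze": 60
}}

```text
t: 4.13
tool_pos: [0.5592, -0.2518, 0.0358]
tool_rot: [-0.135, 3.138, -0.002]
contact_force: [-0.4, -1.0, 2.1]
opening: 0.0225
grip_force: 61.0
```

```bash
python3 st.py; cat > est.py <<'E'
# lean of the mast from the top camera; usage: est.py "phi per row" "y-shift per row (rig y, m)"
import sys,json
from h import *
from scipy.spatial.transform import Rotation as R
try: G=json.load(open("g.json"))
except Exception: G={"xf":0,"yf":0,"h0":.0363,"roll0":0,"yawoff":0}
def lamps(im,piv,ex,ey,n="top"):
    v=im.max(2);out=[]
    for s in(1,-1):
        X=piv+s*.17*ey+np.array([0,0,.242]);p=proj(n,X);x0,y0=(p-22).astype(int);w=v[max(y0,0):y0+45,max(x0,0):x0+45]
        k,l,st,ce=cv2.connectedComponentsWithStats((w<75).astype(np.uint8))
        best=None
        for i in range(1,k):
            if 25<st[i,4]<110 and max(st[i,2:4])<14 and (l[:, [0,-1]]!=i).all() and (l[[0,-1]]!=i).all():
                g=np.clip(75-w.astype(float)+40,0,80)*(cv2.dilate((l==i).astype(np.uint8),np.ones((3,3)))>0)
                yy,xx=np.mgrid[:w.shape[0],:w.shape[1]];c=np.array([(g*xx).sum(),(g*yy).sum()])/g.sum()+[max(x0,0),max(y0,0)]
                d=np.linalg.norm(c-p)
                if best is None or d<best[0]:best=(d,c)
        out.append(None if best is None else best[1])
    return out
def measure(o,im):
    M=R.from_rotvec(o["tool_rot"]).as_matrix();y=M[:,1]
    yaw=np.arctan2(-y[0],y[1])+G["yawoff"];ex=np.array([np.cos(yaw),np.sin(yaw),0]);ey=np.array([-ex[1],ex[0],0])
    phi=-(np.arcsin(y[2])-G["roll0"])     # foot tilt towards rig +y  (y axis dips -> positive)
    z=M[:,2];grip=o["tool_pos"]-z*.0187
    lift=o["tool_pos"][2]-G["h0"]
    piv=np.array([grip[0],grip[1],0])+.165*ex;piv[2]=lift
    L=lamps(im,piv,ex,ey);th=None
    if L[0] is not None and L[1] is not None:
        th=0.
        for _ in range(4):
            Q=[plane("top",L[i],lift+.055+.187*np.cos(th)-s*.17*np.sin(th)) for i,s in((0,1),(1,-1))]
            mid=(Q[0]+Q[1])/2;th=np.arcsin(np.clip((mid-piv)@ey/.187,-.5,.5))
    return th,phi,piv,yaw,L
def grab(k):
    r=[]
    for i in range(k):
        o=ctrl.get_obs();im=ctrl.get_image("top")[:,:,::-1]
        r.append((o["t"],)+measure(o,im))
    cv2.imwrite("pics/last.png",im);return r
if __name__=="__main__":
    for t,th,phi,piv,yaw,L in grab(3):print(round(t,3),"th",th,"phi",round(phi,4),"piv",piv.round(4),"yaw",round(yaw,4),[None if l is None else l.round(1).tolist() for l in L])
E
python3 est.py; python3 st.py
```

```text
t 4.133 tcp [ 0.5592 -0.2518  0.0358] y-yaw 0.0863 z [ 6.e-04 -1.e-03 -1.e+00] F [-0.39 -0.95  2.1 ] T [-0.276  0.044  0.034] open 0.0225 grip 61.0 q [-0.54  0.18  1.77 -0.    1.2  -2.2 ]
4.133 th 0.04653819511192633 phi 0.001 piv [ 7.236e-01 -2.376e-01 -5.000e-04] yaw 0.0863 [[294.5, 121.6], [422.8, 106.1]]
4.183 th 0.04743064094489877 phi 0.001 piv [ 7.235e-01 -2.376e-01 -6.000e-04] yaw 0.0863 [[294.5, 121.6], [422.8, 106.1]]
4.233 th 0.04735709882683061 phi 0.001 piv [ 7.235e-01 -2.375e-01 -6.000e-04] yaw 0.0863 [[294.5, 121.6], [422.7, 106.1]]
t 4.283 tcp [ 0.5592 -0.2518  0.0358] y-yaw 0.0863 z [ 6.e-04 -1.e-03 -1.e+00] F [-1.12 -2.21  2.51] T [-0.439  0.088  0.037] open 0.0219 grip 61.0 q [-0.54  0.18  1.77 -0.    1.2  -2.2 ]
```

>>> {"fn": "jog_arm", "kwargs": {
  "deltas": [
    [1, [0, 0, 0.01], [0, 0, 0]],
    [1, [0, 0, 0.02], [0, 0, 0]],
    [1, [0, 0, 0.035], [0, 0, 0]],
    [1, [0, 0, 0.05], [0, 0, 0]],
    [1, [0, 0, 0.065], [0, 0, 0]],
    [1, [0, 0, 0.08], [0, 0, 0]],
    [1, [0, 0, 0.095], [0, 0, 0]],
    [1, [0, 0, 0.11], [0, 0, 0]],
    [1, [0, 0, 0.12], [0, 0, 0]],
    [1, [0, 0, 0.125], [0, 0, 0]],
    [1, [0, 0, 0.125], [0, 0, 0]],
    [1, [0, 0, 0.125], [0, 0, 0]]
  ]
}}

```text
t: 5.28
tool_pos: [0.5589, -0.2513, 0.0853]
tool_rot: [0.135, -3.139, -0.0]
contact_force: [-0.7, 0.7, -8.6]
opening: 0.0223
grip_force: 59.7
```

```bash
sed -i 's/"h0":.0363/"h0":.0358/' est.py; python3 est.py; python3 st.py; python3 - <<'E'
from station import ctrl
import cv2
cv2.imwrite("pics/side2.png",ctrl.get_image("side")[:,:,::-1])
E
```

```text
5.283 th 0.05026453861678713 phi -0.0 piv [ 0.7233 -0.2371  0.0495] yaw 0.0862 [[294.7, 116.6], [428.7, 100.4]]
5.333 th 0.051415962355199595 phi -0.0004 piv [ 0.7231 -0.2369  0.0491] yaw 0.0863 [[294.6, 116.8], [428.5, 100.4]]
5.383 th 0.05009818400654788 phi -0.0006 piv [ 0.723  -0.2369  0.0489] yaw 0.0862 [[294.6, 116.8], [428.6, 100.4]]
t 5.433 tcp [ 0.5586 -0.2511  0.0847] y-yaw 0.0862 z [-9.e-04  6.e-04 -1.e+00] F [-0.61  0.14 -9.62] T [-0.047  0.03   0.039] open 0.0223 grip 59.7 q [-0.54  0.12  1.74 -0.    1.28 -2.2 ]
```

View pics/side2.png

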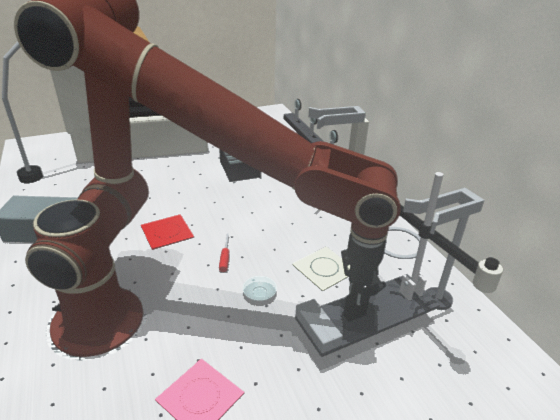

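Lifted: the mast rests on the left prong with lean ≈0.05, and the top-camera estimate is clean (noise ≈0.001). Now the balance planner (Kalman filter plus least squares), which prints rows for me to send.

```bash
cat > plan.py <<'E'
# plan.py dx dy dyaw dz n [k images]: filter over last rows + pictures, then plan n rows (pivot shift in world, m)
import sys,json,os
import est
from est import *
dx,dy,dyaw,dz=map(float,sys.argv[1:5]);n=int(sys.argv[5]);k=int(sys.argv[6]) if len(sys.argv)>6 else 3
I,MGL,K,c,ML,LAG,RW,DT=.0096,.318,.255,.014,.0323,.05,1/12,1/240
S=json.load(open("s.json")) if os.path.exists("s.json") else None
def step(x,ph,dph,a): # x: th,thd,d
    th,w,d=x;acc=(MGL*th-K*(th-ph-d)-c*(w-dph)-ML*a)/I
    return np.array([th+w*DT,w+acc*DT,d])
F=np.array([[1,DT,0],[(MGL-K)/I*DT,1-c/I*DT,K/I*DT],[0,0,1]])
def lagged(rows,v0,T):      # linear interpolation in rows, first-order lag
    t=np.arange(0,T+1e-9,DT);cmd=np.interp(t,np.arange(len(rows)+1)*RW,[v0]+list(rows))
    out=[v0]
    for q in cmd[1:]:out.append(out[-1]+(q-out[-1])*DT/LAG)
    return np.array(out)
r=grab(k);rt=ctrl.get_obs()["t"]
ms=[(t,th) for t,th,*_ in r if th is not None]
yaw=float(r[-1][4]);phm=np.mean([q[2] for q in r])
if S is None:
    x=np.array([ms[-1][1],0,0]);P=np.diag([.003,.02,.005])**2;S={"phi":[0.],"y":[0.],"phi0":0.,"cx":[0,0,0,0]}
else:
    x=np.array(S["x"]);P=np.array(S["P"]);T=r[-1][0]-S["t"]
    ph=lagged(S["phi"],S["phi0"],T);yy=lagged(S["y"],0,T);dph=np.gradient(ph,DT);a=np.gradient(np.gradient(yy,DT),DT)
    a=np.convolve(np.pad(a,4,mode="edge"),np.ones(9)/9,"valid")
    mi=0;pr=[]
    for i in range(len(ph)):
        t=S["t"]+i*DT
        while mi<len(ms) and ms[mi][0]<=t+DT/2:
            H=np.array([1.,0,0]);g=P@H/(P[0,0]+.002**2);inn=ms[mi][1]-x[0];pr.append(round(inn,4));x=x+g*inn;P=P-np.outer(g,H@P);mi+=1
        if i<len(ph)-1:
            x=step(x,ph[i],dph[i],a[i]);P=F@P@F.T+np.diag([0,(.15**2)*DT,(.004**2)*DT])
    print("innov",pr,"pred phi end",round(ph[-1],4))
print("t",round(rt,2),"th",[None if q[1] is None else round(q[1],4) for q in r],"phi",round(phm,4),"cmd",S["phi"][-1],"piv",r[-1][3].round(4),"yaw",round(yaw,3),"x",x.round(4))
for _ in range(12):x=step(x,S["phi"][-1],0,0);P=F@P@F.T   # to the end of the last picture
p0=S["phi"][-1]
s=np.arange(1,n+1)/max(n-1,1);s=np.clip(s,0,1);mj=10*s**3-15*s**4+6*s**5
ym=(-np.sin(yaw)*dx+np.cos(yaw)*dy)*mj
T=n*RW+.15
yy=lagged(ym,0,T);a=np.gradient(np.gradient(yy,DT),DT);a=np.convolve(np.pad(a,4,mode="edge"),np.ones(9)/9,"valid")
def sim(rows):
    ph=lagged(rows,p0,T);dph=np.gradient(ph,DT);X=[];z=x.copy()
    for i in range(len(ph)):X.append(z[:2]);z=step(z,ph[i],dph[i],a[i])
    return np.array(X)
def cost(rows):
    X=sim(rows);d=np.diff(np.r_[p0,rows])
    return np.r_[X[::10,0]/.02,(rows+x[2])/.06,d/.02,np.diff(d)/.02,8*X[-1,0]/.02,8*X[-1,1]/.08,3*(rows[-1]+x[2])/.02]
b=cost(np.zeros(n)+p0);J=np.array([cost(p0+np.eye(n)[j])-b for j in range(n)]).T
rows=p0+np.linalg.lstsq(J,-b,rcond=None)[0];rows=np.clip(rows,-.15,.15).round(4)
X=sim(rows);print("plan th",X[::20,0].round(3),"phi",rows)
Ro=lambda ps,f:R.from_euler("z",ps)*R.from_euler("x",-f)
e=lambda v:np.array([np.cos(v),np.sin(v)])
out=[]
for m,f in zip(mj,rows):
    v=(Ro(yaw+dyaw*m,f)*Ro(yaw,p0).inv()).as_rotvec()/np.pi
    ey=np.array([-np.sin(yaw),np.cos(yaw)])
    sh=np.r_[np.array([dx,dy])*m-.165*(e(yaw+dyaw*m)-e(yaw))-.0187*(f-p0)*ey,dz*m]/.4
    out.append([1,sh.round(3).tolist(),v.round(4).tolist()])
print(json.dumps(out))
json.dump({"t":rt,"x":x.tolist(),"P":P.tolist(),"phi":rows.tolist(),"phi0":p0,"y":ym.tolist()},open("s.json","w"))
E
python3 plan.py 0 0 0 0 6 2
```

```text
t 5.58 th [np.float64(0.0489), np.float64(0.0486)] phi -0.0006 cmd 0.0 piv [ 0.723  -0.2369  0.049 ] yaw 0.086 x [0.0486 0.     0.    ]
plan th [0.049 0.05  0.046 0.037 0.025 0.014 0.006 0.002] phi [-0.0418 -0.0492 -0.0324 -0.0088  0.0079  0.0131]
[[1, [-0.0, 0.002, 0.0], [0.0133, 0.0011, 0.0]], [1, [-0.0, 0.002, 0.0], [0.0156, 0.0013, 0.0]], [1, [-0.0, 0.002, 0.0], [0.0103, 0.0009, 0.0]], [1, [-0.0, 0.0, 0.0], [0.0028, 0.0002, 0.0]], [1, [0.0, -0.0, 0.0], [-0.0025, -0.0002, 0.0]], [1, [0.0, -0.001, 0.0], [-0.0042, -0.0004, 0.0]]]
```

>>> {"fn": "jog_arm", "kwargs": {
  "deltas": [
    [1, [0, 0.002, 0], [0.0133, 0.0011, 0]],
    [1, [0, 0.002, 0], [0.0156, 0.0013, 0]],
    [1, [0, 0.002, 0], [0.0103, 0.0009, 0]],
    [1, [0, 0, 0], [0.0028, 0.0002, 0]],
    [1, [0, 0, 0], [-0.0025, -0.0002, 0]],
    [1, [0, -0.001, 0], [-0.0042, -0.0004, 0]]
  ]
}}

```text
t: 6.08
tool_pos: [0.5588, -0.2507, 0.0852]
tool_rot: [-0.137, 3.138, -0.022]
contact_force: [-0.5, 0.3, -10.4]
opening: 0.0222
grip_force: 59.9
```

```bash
python3 plan.py 0 0 0 0 6 3
```

```text
innov [np.float64(-0.0327), np.float64(0.0021), np.float64(0.0037)] pred phi end 0.0126
t 6.23 th [np.float64(-0.0262), np.float64(-0.0324), np.float64(-0.0358)] phi 0.0138 cmd 0.0131 piv [ 0.7232 -0.2363  0.0495] yaw 0.087 x [-0.0367 -0.0895 -0.001 ]
plan th [-0.041 -0.046 -0.044 -0.036 -0.025 -0.014 -0.006 -0.002] phi [ 0.0502  0.0544  0.0357  0.011  -0.0063 -0.0121]
[[1, [0.0, -0.002, 0.0], [-0.0118, -0.001, -0.0]], [1, [0.0, -0.002, 0.0], [-0.0131, -0.0011, 0.0]], [1, [0.0, -0.001, 0.0], [-0.0072, -0.0006, -0.0]], [1, [-0.0, 0.0, 0.0], [0.0007, 0.0001, 0.0]], [1, [-0.0, 0.001, 0.0], [0.0062, 0.0005, -0.0]], [1, [-0.0, 0.001, 0.0], [0.008, 0.0007, -0.0]]]
```

>>> {"fn": "jog_arm", "kwargs": {
  "deltas": [
    [1, [0, -0.002, 0], [-0.0118, -0.001, 0]],
    [1, [0, -0.002, 0], [-0.0131, -0.0011, 0]],
    [1, [0, -0.001, 0], [-0.0072, -0.0006, 0]],
    [1, [0, 0, 0], [0.0007, 0.0001, 0]],
    [1, [0, 0.001, 0], [0.0062, 0.0005, 0]],
    [1, [0, 0.001, 0], [0.008, 0.0007, 0]]
  ]
}}

```text
t: 6.73
tool_pos: [0.5591, -0.2524, 0.0855]
tool_rot: [0.134, -3.139, -0.02]
contact_force: [-1.2, -0.1, -9.2]
opening: 0.0224
grip_force: 60.0
```

```bash
python3 plan.py 0 0 0 0 6 3
```

```text
innov [np.float64(-0.0105), np.float64(-0.0034), np.float64(-0.0041)] pred phi end -0.0116
t 6.88 th [np.float64(-0.0169), np.float64(-0.0188), np.float64(-0.0237)] phi -0.0125 cmd -0.0121 piv [ 0.7234 -0.2384  0.0495] yaw 0.085 x [-0.0227 -0.0832 -0.0037]
plan th [-0.027 -0.036 -0.039 -0.034 -0.025 -0.015 -0.007 -0.002] phi [ 0.0424  0.0586  0.0455  0.0212  0.0007 -0.0096]
[[1, [0.0, -0.003, 0.0], [-0.0173, -0.0015, -0.0]], [1, [0.0, -0.003, 0.0], [-0.0224, -0.0019, 0.0]], [1, [0.0, -0.003, 0.0], [-0.0183, -0.0016, -0.0]], [1, [0.0, -0.002, 0.0], [-0.0106, -0.0009, 0.0]], [1, [0.0, -0.001, 0.0], [-0.0041, -0.0003, -0.0]], [1, [0.0, -0.0, 0.0], [-0.0008, -0.0001, -0.0]]]
```

>>> {"fn": "jog_arm", "kwargs": {
  "deltas": [
    [1, [0, -0.003, 0], [-0.0173, -0.0015, 0]],
    [1, [0, -0.003, 0], [-0.0224, -0.0019, 0]],
    [1, [0, -0.003, 0], [-0.0183, -0.0016, 0]],
    [1, [0, -0.002, 0], [-0.0106, -0.0009, 0]],
    [1, [0, -0.001, 0], [-0.0041, -0.0003, 0]],
    [1, [0, 0, 0], [-0.0008, -0.0001, 0]]
  ]
}}

```text
t: 7.38
tool_pos: [0.5592, -0.2521, 0.0855]
tool_rot: [-0.134, 3.139, 0.017]
contact_force: [0.1, -0.2, -8.5]
opening: 0.0222
grip_force: 60.2
```

```bash
sed -i 's/+.002\*\*2/+.003**2/' plan.py; python3 plan.py 0 0 0 0 6 3; python3 st.py
```

```text
innov [np.float64(0.0125), np.float64(-0.0025), np.float64(-0.0033)] pred phi end -0.0088
t 7.53 th [np.float64(0.0056), np.float64(0.0081), np.float64(0.0088)] phi -0.0103 cmd -0.0096 piv [ 0.7235 -0.2385  0.0496] yaw 0.085 x [ 0.0099  0.0298 -0.004 ]
plan th [0.011 0.011 0.01  0.007 0.004 0.002 0.001 0.   ] phi [-0.0094 -0.0056 -0.      0.0046  0.0067  0.0062]
[[1, [0.0, -0.0, 0.0], [-0.0001, -0.0, 0.0]], [1, [0.0, -0.0, 0.0], [-0.0013, -0.0001, -0.0]], [1, [0.0, -0.0, 0.0], [-0.003, -0.0003, 0.0]], [1, [0.0, -0.001, 0.0], [-0.0045, -0.0004, -0.0]], [1, [0.0, -0.001, 0.0], [-0.0052, -0.0004, 0.0]], [1, [0.0, -0.001, 0.0], [-0.005, -0.0004, 0.0]]]
t 7.533 tcp [ 0.5589 -0.252   0.0853] y-yaw 0.0854 z [-6.0e-04  9.6e-03 -1.0e+00] F [-0.22  0.83 -9.35] T [-0.027  0.032 -0.014] open 0.0221 grip 60.2 q [-0.55  0.12  1.74  0.01  1.29 -2.21]
```

>>> {"fn": "jog_arm", "kwargs": {
  "deltas": [
    [1, [-0.009, 0, 0], [-0.0001, 0, 0]],
    [1, [-0.048, -0.002, 0], [-0.0013, -0.0001, 0]],
    [1, [-0.102, -0.005, 0], [-0.003, -0.0003, 0]],
    [1, [-0.141, -0.008, 0], [-0.0045, -0.0004, 0]],
    [1, [-0.15, -0.009, 0], [-0.0052, -0.0004, 0]],
    [1, [-0.15, -0.009, 0], [-0.005, -0.0004, 0]]
  ]
}}

```text
t: 8.03
tool_pos: [0.4978, -0.2546, 0.0851]
tool_rot: [0.134, -3.139, 0.009]
contact_force: [1.6, -0.1, -8.2]
opening: 0.0221
grip_force: 60.2
```

```bash
python3 plan.py -0.03 0.02 0 0 7 3
```

```text
innov [np.float64(-0.0282), np.float64(0.0023), np.float64(0.0018)] pred phi end 0.0062
t 8.18 th [np.float64(-0.0272), np.float64(-0.0294), np.float64(-0.0324)] phi 0.0063 cmd 0.0062 piv [ 0.6638 -0.2407  0.0499] yaw 0.086 x [-0.033  -0.0692 -0.0049]
plan th [-0.037 -0.042 -0.044 -0.043 -0.039 -0.03  -0.019 -0.009 -0.003] phi [ 0.072   0.0868  0.0614  0.0208 -0.013  -0.0259 -0.0165]
[[1, [-0.002, -0.001, 0.0], [-0.0209, -0.0018, -0.0]], [1, [-0.015, 0.007, 0.0], [-0.0256, -0.0022, -0.0]], [1, [-0.037, 0.022, 0.0], [-0.0175, -0.0015, -0.0]], [1, [-0.059, 0.039, 0.0], [-0.0046, -0.0004, 0.0]], [1, [-0.072, 0.049, 0.0], [0.0061, 0.0005, -0.0]], [1, [-0.075, 0.051, 0.0], [0.0102, 0.0009, 0.0]], [1, [-0.075, 0.051, 0.0], [0.0072, 0.0006, 0.0]]]
```

>>> {"fn": "jog_arm", "kwargs": {
  "deltas": [
    [1, [-0.002, -0.001, 0], [-0.0209, -0.0018, 0]],
    [1, [-0.015, 0.007, 0], [-0.0256, -0.0022, 0]],
    [1, [-0.037, 0.022, 0], [-0.0175, -0.0015, 0]],
    [1, [-0.059, 0.039, 0], [-0.0046, -0.0004, 0]],
    [1, [-0.072, 0.049, 0], [0.0061, 0.0005, 0]],
    [1, [-0.075, 0.051, 0], [0.0102, 0.0009, 0]],
    [1, [-0.075, 0.051, 0], [0.0072, 0.0006, 0]]
  ]
}}

```text
t: 8.77
tool_pos: [0.4687, -0.2352, 0.0854]
tool_rot: [0.134, -3.138, -0.026]
contact_force: [-0.2, -0.7, -9.3]
opening: 0.0224
grip_force: 60.5
```

```bash
python3 plan.py -0.02 0.03 0 0 7 3
```

```text
innov [np.float64(0.017), np.float64(-0.0039), np.float64(-0.0046)] pred phi end -0.0168
t 8.92 th [np.float64(0.0081), np.float64(0.0108), np.float64(0.0115)] phi -0.016 cmd -0.0165 piv [ 0.6335 -0.2208  0.0497] yaw 0.086 x [ 0.0129  0.0311 -0.0058]
plan th [ 0.014  0.012  0.006 -0.005 -0.015 -0.02  -0.015 -0.008 -0.003] phi [ 0.0272  0.0436  0.0345  0.012  -0.0097 -0.019  -0.0126]
[[1, [-0.002, 0.001, 0.0], [-0.0139, -0.0012, 0.0]], [1, [-0.01, 0.013, 0.0], [-0.0191, -0.0016, 0.0]], [1, [-0.025, 0.035, 0.0], [-0.0162, -0.0014, 0.0]], [1, [-0.039, 0.058, 0.0], [-0.009, -0.0008, 0.0]], [1, [-0.048, 0.072, 0.0], [-0.0022, -0.0002, 0.0]], [1, [-0.05, 0.075, 0.0], [0.0008, 0.0001, 0.0]], [1, [-0.05, 0.075, 0.0], [-0.0012, -0.0001, 0.0]]]
```

>>> {"fn": "jog_arm", "kwargs": {
  "deltas": [
    [1, [-0.002, 0.001, 0], [-0.0139, -0.0012, 0]],
    [1, [-0.01, 0.013, 0], [-0.0191, -0.0016, 0]],
    [1, [-0.025, 0.035, 0], [-0.0162, -0.0014, 0]],
    [1, [-0.039, 0.058, 0], [-0.009, -0.0008, 0]],
    [1, [-0.048, 0.072, 0], [-0.0022, -0.0002, 0]],
    [1, [-0.05, 0.075, 0], [0.0008, 0.0001, 0]],
    [1, [-0.05, 0.075, 0], [-0.0012, -0.0001, 0]]
  ]
}}

```text
t: 9.5
tool_pos: [0.4488, -0.2049, 0.0854]
tool_rot: [0.134, -3.139, -0.02]
contact_force: [0.1, -0.1, -9.4]
opening: 0.0222
grip_force: 60.5
```

```bash
python3 plan.py -0.01 0.05 0 0 9 3
```

```text
innov [np.float64(0.0053), np.float64(-0.0016)] pred phi end -0.0128
t 9.65 th [np.float64(-0.0028), np.float64(-0.0001), np.float64(0.0005)] phi -0.012 cmd -0.0126 piv [ 0.6135 -0.191   0.0497] yaw 0.086 x [ 0.0029  0.0413 -0.0058]
plan th [ 0.004  0.004  0.003 -0.001 -0.008 -0.014 -0.018 -0.016 -0.011 -0.005
 -0.001] phi [ 0.0369  0.0593  0.0544  0.0315  0.0021 -0.0231 -0.0354 -0.03   -0.0086]
[[1, [-0.0, -0.0, 0.0], [-0.0157, -0.0014, -0.0]], [1, [-0.002, 0.01, 0.0], [-0.0228, -0.002, 0.0]], [1, [-0.007, 0.031, 0.0], [-0.0212, -0.0018, 0.0]], [1, [-0.012, 0.06, 0.0], [-0.014, -0.0012, 0.0]], [1, [-0.018, 0.09, 0.0], [-0.0047, -0.0004, 0.0]], [1, [-0.022, 0.113, 0.0], [0.0033, 0.0003, 0.0]], [1, [-0.025, 0.124, 0.0], [0.0072, 0.0006, 0.0]], [1, [-0.025, 0.126, 0.0], [0.0055, 0.0005, 0.0]], [1, [-0.025, 0.125, 0.0], [-0.0013, -0.0001, 0.0]]]
```

>>> {"fn": "jog_arm", "kwargs": {
  "deltas": [
    [1, [0, 0, 0], [-0.0157, -0.0014, 0]],
    [1, [-0.002, 0.01, 0], [-0.0228, -0.002, 0]],
    [1, [-0.007, 0.031, 0], [-0.0212, -0.0018, 0]],
    [1, [-0.012, 0.06, 0], [-0.014, -0.0012, 0]],
    [1, [-0.018, 0.09, 0], [-0.0047, -0.0004, 0]],
    [1, [-0.022, 0.113, 0], [0.0033, 0.0003, 0]],
    [1, [-0.025, 0.124, 0], [0.0072, 0.0006, 0]],
    [1, [-0.025, 0.126, 0], [0.0055, 0.0005, 0]],
    [1, [-0.025, 0.125, 0], [-0.0013, -0.0001, 0]]
  ]
}}

```text
t: 10.4
tool_pos: [0.4391, -0.1551, 0.0854]
tool_rot: [-0.134, 3.139, 0.011]
contact_force: [0.3, 0.5, -9.6]
opening: 0.0224
grip_force: 60.5
```

```bash
python3 plan.py 0 0.06 0 0 9 3
```

```text
innov [np.float64(-0.0157), np.float64(-0.0024), np.float64(-0.0016)] pred phi end -0.0098
t 10.55 th [np.float64(-0.0209), np.float64(-0.0225), np.float64(-0.0246)] phi -0.0068 cmd -0.0086 piv [ 0.6034 -0.1403  0.0496] yaw 0.087 x [-0.0241 -0.0498 -0.0073]
plan th [-0.027 -0.034 -0.036 -0.036 -0.034 -0.032 -0.028 -0.022 -0.013 -0.006
 -0.001] phi [ 0.0848  0.1186  0.1001  0.0535  0.0018 -0.0377 -0.0542 -0.0436 -0.0106]
[[1, [0.0, -0.002, 0.0], [-0.0296, -0.0026, -0.0]], [1, [0.001, 0.01, 0.0], [-0.0403, -0.0035, -0.0]], [1, [0.0, 0.036, 0.0], [-0.0345, -0.003, 0.0]], [1, [0.0, 0.072, 0.0], [-0.0197, -0.0017, 0.0]], [1, [0.0, 0.108, 0.0], [-0.0033, -0.0003, -0.0]], [1, [-0.0, 0.136, 0.0], [0.0092, 0.0008, 0.0]], [1, [-0.0, 0.15, 0.0], [0.0145, 0.0013, 0.0]], [1, [-0.0, 0.152, 0.0], [0.0111, 0.001, -0.0]], [1, [-0.0, 0.15, 0.0], [0.0006, 0.0001, -0.0]]]
```

>>> {"fn": "jog_arm", "kwargs": {
  "deltas": [
    [1, [0, -0.002, 0], [-0.0296, -0.0026, 0]],
    [1, [0.001, 0.01, 0], [-0.0403, -0.0035, 0]],
    [1, [0, 0.036, 0], [-0.0345, -0.003, 0]],
    [1, [0, 0.072, 0], [-0.0197, -0.0017, 0]],
    [1, [0, 0.108, 0], [-0.0033, -0.0003, 0]],
    [1, [0, 0.136, 0], [0.0092, 0.0008, 0]],
    [1, [0, 0.15, 0], [0.0145, 0.0013, 0]],
    [1, [0, 0.152, 0], [0.0111, 0.001, 0]],
    [1, [0, 0.15, 0], [0.0006, 0.0001, 0]]
  ]
}}

```text
t: 11.3
tool_pos: [0.4391, -0.0954, 0.0854]
tool_rot: [0.134, -3.138, -0.014]
contact_force: [-0.3, 0.4, -10.1]
opening: 0.0225
grip_force: 60.8
```

```bash
python3 plan.py 0 0.055 0 0 9 3
```

```text
innov [np.float64(0.0681), np.float64(-0.0065), np.float64(-0.0032)] pred phi end -0.0125
t 11.45 th [np.float64(0.0623), np.float64(0.0673), np.float64(0.0751)] phi -0.0087 cmd -0.0106 piv [ 0.6033 -0.0801  0.0495] yaw 0.087 x [ 0.076   0.1502 -0.0069]
plan th [ 0.083  0.093  0.09   0.073  0.045  0.017 -0.004 -0.013 -0.011 -0.006
 -0.002] phi [-0.0382 -0.0339 -0.0143  0.0017  0.0055 -0.0009 -0.01   -0.0133 -0.0069]
[[1, [-0.0, 0.003, 0.0], [0.0088, 0.0008, 0.0]], [1, [-0.0, 0.015, 0.0], [0.0074, 0.0006, 0.0]], [1, [-0.0, 0.038, 0.0], [0.0012, 0.0001, 0.0]], [1, [0.0, 0.068, 0.0], [-0.0039, -0.0003, 0.0]], [1, [0.0, 0.099, 0.0], [-0.0051, -0.0004, 0.0]], [1, [0.0, 0.123, 0.0], [-0.0031, -0.0003, 0.0]], [1, [0.0, 0.135, 0.0], [-0.0002, -0.0, -0.0]], [1, [-0.0, 0.138, 0.0], [0.0009, 0.0001, -0.0]], [1, [0.0, 0.137, 0.0], [-0.0012, -0.0001, 0.0]]]
```

The deviation grew, so I'm replanning from the same state with a short pure-tilt correction.

```bash
python3 - <<'E'
s=open("plan.py").read()
a=s.index("r=grab(k)");b=s.index("p0=S[\"phi\"][-1]\n")
body=s[a:b]
s=s[:a]+"if k==0:\n    x=np.array(S['x']);P=np.array(S['P']);rt=S['t'];yaw=S.get('yaw',.086);S['phi']=[S['phi0']]\nelse:\n"+"".join("    "+l+"\n" for l in body.splitlines())+s[b:]
s=s.replace('json.dump({"t":rt,','json.dump({"yaw":yaw,"t":rt,')
open("plan.py","w").write(s)
E
python3 plan.py 0 0 0 0 5 0
```

```text
plan th [0.083 0.092 0.087 0.068 0.043 0.021 0.008] phi [-0.0979 -0.1073 -0.0617 -0.0024  0.0429]
[[1, [-0.0, 0.004, 0.0], [0.0277, 0.0024, 0.0]], [1, [-0.0, 0.005, 0.0], [0.0307, 0.0026, 0.0]], [1, [-0.0, 0.002, 0.0], [0.0162, 0.0014, 0.0]], [1, [0.0, -0.0, 0.0], [-0.0026, -0.0002, 0.0]], [1, [0.0, -0.002, 0.0], [-0.017, -0.0015, 0.0]]]
```

>>> {"fn": "jog_arm", "kwargs": {
  "deltas": [
    [1, [0, 0.004, 0], [0.0277, 0.0024, 0]],
    [1, [0, 0.005, 0], [0.0307, 0.0026, 0]],
    [1, [0, 0.002, 0], [0.0162, 0.0014, 0]],
    [1, [0, 0, 0], [-0.0026, -0.0002, 0]],
    [1, [0, -0.002, 0], [-0.017, -0.0015, 0]]
  ]
}}

```text
t: 11.87
tool_pos: [0.4391, -0.096, 0.0855]
tool_rot: [-0.132, 3.135, -0.073]
contact_force: [-0.3, -0.2, -9.2]
opening: 0.0221
grip_force: 61.1
```

```bash
python3 plan.py 0 0.015 0 0 5 3
```

```text
innov [np.float64(-0.005), np.float64(0.0014), np.float64(0.0054)] pred phi end 0.0397
t 12.02 th [np.float64(0.0162), np.float64(0.0081), np.float64(0.0071)] phi 0.0455 cmd 0.0429 piv [ 0.603  -0.0792  0.0494] yaw 0.087 x [ 0.0053 -0.0489 -0.006 ]
plan th [ 0.004  0.005  0.001 -0.007 -0.009 -0.006 -0.002] phi [ 0.0306  0.0151  0.0005 -0.0076 -0.0065]
[[1, [-0.0, 0.004, 0.0], [0.0039, 0.0003, 0.0]], [1, [-0.0, 0.02, 0.0], [0.0088, 0.0008, 0.0]], [1, [-0.0, 0.036, 0.0], [0.0134, 0.0012, -0.0]], [1, [-0.0, 0.04, 0.0], [0.016, 0.0014, 0.0]], [1, [-0.0, 0.04, 0.0], [0.0157, 0.0014, 0.0]]]
```

>>> {"fn": "jog_arm", "kwargs": {
  "deltas": [
    [1, [0, 0.004, 0], [0.0039, 0.0003, 0]],
    [1, [0, 0.02, 0], [0.0088, 0.0008, 0]],
    [1, [0, 0.036, 0], [0.0134, 0.0012, 0]],
    [1, [0, 0.04, 0], [0.016, 0.0014, 0]],
    [1, [0, 0.04, 0], [0.0157, 0.0014, 0]]
  ]
}}

```text
t: 12.43
tool_pos: [0.4389, -0.0794, 0.0852]
tool_rot: [0.135, -3.138, -0.011]
contact_force: [0.6, -0.1, -8.7]
opening: 0.0225
grip_force: 61.1
```

```bash
python3 plan.py 0 0.022 0 0 6 3
```

```text
innov [np.float64(0.0269), np.float64(-0.0023)] pred phi end -0.0064
t 12.58 th [np.float64(0.0213), np.float64(0.0255), np.float64(0.0294)] phi -0.0064 cmd -0.0065 piv [ 0.6034 -0.0655  0.0495] yaw 0.086 x [ 0.0314  0.1071 -0.0043]
plan th [ 0.036  0.042  0.037  0.021  0.005 -0.002 -0.002 -0.001] phi [-0.0139 -0.0142 -0.012  -0.0097 -0.0068 -0.0016]
[[1, [-0.0, 0.004, 0.0], [0.0023, 0.0002, -0.0]], [1, [-0.0, 0.018, 0.0], [0.0024, 0.0002, -0.0]], [1, [-0.0, 0.038, 0.0], [0.0017, 0.0002, -0.0]], [1, [-0.0, 0.052, 0.0], [0.001, 0.0001, 0.0]], [1, [-0.0, 0.055, 0.0], [0.0001, 0.0, 0.0]], [1, [0.0, 0.055, 0.0], [-0.0016, -0.0001, -0.0]]]
```

```bash
sed -i 's/c,ML,LAG,RW,DT=.0096,.318,.255,.014,.0323,/c,ML,LAG,RW,DT=.0096,.318,.255,.014,.028,/' plan.py; python3 plan.py 0 0.022 0 0 5 0
```

```text
plan th [ 0.036  0.041  0.031  0.013  0.001 -0.001 -0.001] phi [-0.0172 -0.0195 -0.0161 -0.0095 -0.0002]
[[1, [-0.0, 0.006, 0.0], [0.0034, 0.0003, -0.0]], [1, [-0.0, 0.028, 0.0], [0.0041, 0.0004, -0.0]], [1, [-0.0, 0.05, 0.0], [0.003, 0.0003, -0.0]], [1, [-0.0, 0.055, 0.0], [0.001, 0.0001, 0.0]], [1, [0.0, 0.055, 0.0], [-0.002, -0.0002, -0.0]]]
```

>>> {"fn": "jog_arm", "kwargs": {
  "deltas": [
    [1, [0, 0.006, 0], [0.0034, 0.0003, 0]],
    [1, [0, 0.028, 0], [0.0041, 0.0004, 0]],
    [1, [0, 0.05, 0], [0.003, 0.0003, 0]],
    [1, [0, 0.055, 0], [0.001, 0.0001, 0]],
    [1, [0, 0.055, 0], [-0.002, -0.0002, 0]]
  ]
}}

```text
t: 13.0
tool_pos: [0.4388, -0.0564, 0.0852]
tool_rot: [0.138, -3.138, 0.001]
contact_force: [0.7, -0.3, -9.1]
opening: 0.0223
grip_force: 61.1
```

```bash
python3 plan.py 0 0.01 0 0 5 3
```

```text
innov [np.float64(-0.032), np.float64(0.0024), np.float64(0.0024)] pred phi end -0.0008
t 13.15 th [np.float64(-0.0333), np.float64(-0.0353), np.float64(-0.0376)] phi 0.0007 cmd -0.0002 piv [ 0.6032 -0.0423  0.0495] yaw 0.088 x [-0.0384 -0.0683 -0.0055]
plan th [-0.042 -0.049 -0.052 -0.047 -0.033 -0.017 -0.007] phi [ 0.0737  0.0865  0.0543  0.0097 -0.0246]
[[1, [0.0, -0.001, 0.0], [-0.0234, -0.0021, -0.0]], [1, [0.0, 0.008, 0.0], [-0.0275, -0.0024, -0.0]], [1, [0.0, 0.02, 0.0], [-0.0173, -0.0015, -0.0]], [1, [0.0, 0.025, 0.0], [-0.0031, -0.0003, 0.0]], [1, [-0.0, 0.026, 0.0], [0.0077, 0.0007, -0.0]]]
```

```bash
sed -i 's/.014,.028,/.014,.030,/' plan.py; python3 plan.py 0 0 0 0 5 0
```

```text
plan th [-0.042 -0.048 -0.047 -0.038 -0.024 -0.012 -0.005] phi [ 0.0593  0.0711  0.0477  0.0135 -0.0146]
[[1, [0.0, -0.003, 0.0], [-0.0189, -0.0017, -0.0]], [1, [0.0, -0.003, 0.0], [-0.0226, -0.002, -0.0]], [1, [0.0, -0.002, 0.0], [-0.0152, -0.0013, -0.0]], [1, [0.0, -0.001, 0.0], [-0.0043, -0.0004, 0.0]], [1, [-0.0, 0.001, 0.0], [0.0046, 0.0004, -0.0]]]
```

>>> {"fn": "jog_arm", "kwargs": {
  "deltas": [
    [1, [0, -0.003, 0], [-0.0189, -0.0017, 0]],
    [1, [0, -0.003, 0], [-0.0226, -0.002, 0]],
    [1, [0, -0.002, 0], [-0.0152, -0.0013, 0]],
    [1, [0, -0.001, 0], [-0.0043, -0.0004, 0]],
    [1, [0, 0.001, 0], [0.0046, 0.0004, 0]]
  ]
}}

```text
t: 13.57
tool_pos: [0.4391, -0.0569, 0.0855]
tool_rot: [0.137, -3.138, -0.027]
contact_force: [0.6, 0.4, -9.1]
opening: 0.0224
grip_force: 61.1
```

```bash
python3 plan.py 0 0 0 0 5 3
```

```text
innov [np.float64(0.0365), np.float64(-0.0011), np.float64(-0.0035)] pred phi end -0.0127
t 13.72 th [np.float64(0.0244), np.float64(0.0339), np.float64(0.04)] phi -0.0168 cmd -0.0146 piv [ 0.6036 -0.0442  0.0497] yaw 0.085 x [ 0.0411  0.1453 -0.0036]
plan th [0.048 0.056 0.054 0.042 0.027 0.013 0.005] phi [-0.0665 -0.0705 -0.0407 -0.0029  0.026 ]
[[1, [-0.0, 0.002, 0.0], [0.0165, 0.0014, 0.0]], [1, [-0.0, 0.003, 0.0], [0.0177, 0.0015, 0.0]], [1, [-0.0, 0.001, 0.0], [0.0083, 0.0007, -0.0]], [1, [0.0, -0.001, 0.0], [-0.0037, -0.0003, 0.0]], [1, [0.0, -0.002, 0.0], [-0.0129, -0.0011, 0.0]]]
```

```bash
cat > fit.py <<'E'
import numpy as np
from scipy.optimize import least_squares
D=[(-.0367,-.0895,.0131,[.0502,.0544,.0357,.011,-.0063,-.0121],0,-.0169,-.0237+.0169),
(-.0227,-.0832,-.0121,[.0424,.0586,.0455,.0212,.0007,-.0096],0,.0056,.0032),
(-.033,-.0692,.0062,[.072,.0868,.0614,.0208,-.013,-.0259,-.0165],.0225,.0081,.0034),
(.0129,.0311,-.0165,[.0272,.0436,.0345,.012,-.0097,-.019,-.0126],.0316,-.0028,.0033),
(.0029,.0413,-.0126,[.0369,.0593,.0544,.0315,.0021,-.0231,-.0354,-.03,-.0086],.0507,-.0209,-.0037),
(-.0241,-.0498,-.0086,[.0848,.1186,.1001,.0535,.0018,-.0377,-.0542,-.0436,-.0106],.0598,.0623,.0128),
(.076,.1502,-.0106,[-.0979,-.1073,-.0617,-.0024,.0429],0,.0162,-.0091),
(.0053,-.0489,.0429,[.0306,.0151,.0005,-.0076,-.0065],.015,.0213,.0081),
(.0314,.1071,-.0065,[-.0172,-.0195,-.0161,-.0095,-.0002],.022,-.0333,-.0043),
(-.0384,-.0683,-.0002,[.0593,.0711,.0477,.0135,-.0146],0,.0244,.0156)]
DT=1/240
def sim(p,c):
    m,ml,lag,g,d=p;th,w,p0,rows,Y,e,de=c;n=len(rows);T=n/12+.15
    t=np.arange(0,T+1e-9,DT);tc=np.arange(n+1)/12
    s=np.clip(np.arange(n+1)/(n-1),0,1);mj=10*s**3-15*s**4+6*s**5
    def lagd(v):
        q=np.interp(t,tc,v);o=[v[0]]
        for z in q[1:]:o.append(o[-1]+(z-o[-1])*DT/lag)
        return np.array(o)
    ph=g*lagd([p0]+rows);y=lagd(Y*mj);dp=np.gradient(ph,DT);a=np.gradient(np.gradient(y,DT),DT)
    ph=np.r_[np.full(12,g*p0),ph];dp=np.r_[np.zeros(12),dp];a=np.r_[np.zeros(12),a];X=[]
    for i in range(len(ph)):
        X.append(th);acc=(m*.318*th-.255*(th-ph[i]-d)-.014*(w-dp[i])-ml*.0323*m*a[i])/(.0096*m);th+=w*DT;w+=acc*DT
    k=12+round(n*20);return X[k],X[k+24]-X[k]
def res(p,out=False):
    r=[]
    for c in D:
        a,b=sim(p,c);r+=[(c[5]-a)/.02,(c[6]-b)/.006]
    return np.array(r+[(p[0]-1)/.06,(p[1]-1)/.1,(p[2]-.05)/.04,(p[3]-1)/.1,p[4]/.01])
if __name__=="__main__":
    p0=[1,1,.05,1,-.005];print((res(p0)[:20:2]*.02).round(3),(res(p0)**2).sum())
    f=least_squares(res,p0,diff_step=1e-3);print(f.x.round(4),2*f.cost);print((f.fun[:20:2]*.02).round(3))
    print("sd",np.sqrt(np.diag(np.linalg.inv(f.jac.T@f.jac))).round(3))
E
python3 fit.py
```

```text
[ 0.004  0.017  0.018  0.002 -0.022  0.05  -0.01   0.025 -0.021  0.035] 22.126944472778206
[ 0.9871  1.0098  0.0335  1.0556 -0.0066] 16.19910278941841
[-0.002  0.007  0.005 -0.    -0.026  0.026  0.015  0.03  -0.013  0.025]
sd [0.037 0.077 0.016 0.076 0.001]
```

```bash
sed -i 's/.014,.030,.05,/.014,.0323,.035,/; s/K\*(th-ph-d)/K*(th-1.05*ph-d)/' plan.py; grep -n "1.05\|.0323" plan.py; python3 plan.py 0 0 0 0 5 0
```

```text
6:I,MGL,K,c,ML,LAG,RW,DT=.0096,.318,.255,.014,.0323,.035,1/12,1/240
9:    th,w,d=x;acc=(MGL*th-K*(th-1.05*ph-d)-c*(w-dph)-ML*a)/I
plan th [0.048 0.055 0.052 0.04  0.024 0.011 0.004] phi [-0.0625 -0.066  -0.0386 -0.0038  0.0234]
[[1, [-0.0, 0.002, 0.0], [0.0152, 0.0013, 0.0]], [1, [-0.0, 0.002, 0.0], [0.0163, 0.0014, 0.0]], [1, [-0.0, 0.001, 0.0], [0.0076, 0.0006, -0.0]], [1, [0.0, -0.001, 0.0], [-0.0034, -0.0003, 0.0]], [1, [0.0, -0.002, 0.0], [-0.0121, -0.001, -0.0]]]
```

>>> {"fn": "jog_arm", "kwargs": {
  "deltas": [
    [1, [0, 0.002, 0], [0.0152, 0.0013, 0]],
    [1, [0, 0.002, 0], [0.0163, 0.0014, 0]],
    [1, [0, 0.001, 0], [0.0076, 0.0006, 0]],
    [1, [0, -0.001, 0], [-0.0034, -0.0003, 0]],
    [1, [0, -0.002, 0], [-0.0121, -0.001, 0]]
  ]
}}

```text
t: 14.13
tool_pos: [0.4389, -0.058, 0.0853]
tool_rot: [-0.134, 3.137, -0.04]
contact_force: [-0.2, -1.0, -9.1]
opening: 0.0224
grip_force: 61.1
```

```bash
python3 plan.py 0 0 0 0 5 3
```

```text
innov [np.float64(-0.0333), np.float64(0.0018)] pred phi end 0.0228
t 14.28 th [np.float64(-0.0219), np.float64(-0.0303), np.float64(-0.0361)] phi 0.025 cmd 0.0234 piv [ 0.6031 -0.0422  0.0494] yaw 0.087 x [-0.0386 -0.1546 -0.0058]
plan th [-0.046 -0.054 -0.051 -0.039 -0.024 -0.011 -0.004] phi [ 0.071   0.0745  0.0475  0.013  -0.0141]
[[1, [0.0, -0.002, 0.0], [-0.0151, -0.0013, 0.0]], [1, [0.0, -0.002, 0.0], [-0.0162, -0.0014, 0.0]], [1, [0.0, -0.001, 0.0], [-0.0076, -0.0007, 0.0]], [1, [-0.0, 0.0, 0.0], [0.0033, 0.0003, -0.0]], [1, [-0.0, 0.002, 0.0], [0.0119, 0.001, 0.0]]]
```

```bash
python3 - <<'E'
import fit,numpy as np
from scipy.optimize import least_squares
fit.D.append((.0411,.1453,-.0146,[-.0625,-.066,-.0386,-.0038,.0234],0,-.0219,-.0142))
for w in((1,1),(.4,.4)):
    def res(p):
        r=fit.res(p);r[-5]*=w[0];r[-4]*=1;r[-2]*=w[1];return r
    f=least_squares(res,[1,1,.05,1,-.005],diff_step=1e-3);print(f.x.round(4),2*f.cost,(f.fun[:22:2]*.02).round(3),(f.fun[1:22:2]*.006).round(3))
E
```

```text
[ 0.983   1.0104  0.0322  1.061  -0.0069] 17.138052762440832 [-0.003  0.007  0.003  0.    -0.025  0.024  0.018  0.031 -0.011  0.024
 -0.018] [-0.005 -0.    -0.004 -0.002 -0.008 -0.     0.008  0.006 -0.001  0.007
 -0.001]
[ 1.0135  1.0313  0.0342  1.1313 -0.0073] 16.523406280736893 [-0.002  0.008  0.004  0.001 -0.025  0.022  0.018  0.029 -0.01   0.025
 -0.017] [-0.004 -0.    -0.004 -0.002 -0.008 -0.001  0.008  0.006 -0.     0.006
 -0.   ]
```

```bash
python3 - <<'E'
s=open("plan.py").read()
s=s.replace("T=n*RW+.15\n","NF=7;T=(n+2+NF)*RW\nfull=lambda v:np.r_[v[:n],v[n-1],v[n-1],v[n:]]\n")
s=s.replace("def cost(rows):\n    X=sim(rows)","def cost(v):\n    rows=full(v);X=sim(rows)")
s=s.replace("b=cost(np.zeros(n)+p0);J=np.array([cost(p0+np.eye(n)[j])-b for j in range(n)]).T","m=n+NF;b=cost(np.zeros(m)+p0);J=np.array([cost(p0+np.eye(m)[j])-b for j in range(m)]).T")
s=s.replace("rows=np.clip(rows,-.15,.15).round(4)\nX=sim(rows)","rows=np.clip(rows,-.15,.15).round(4)\nX=sim(full(rows));rows=rows[:n]")
s=s.replace('X[::20,0].round(3)','X[::20,0].round(3).tolist()')
open("plan.py","w").write(s)
E
python3 plan.py 0 0 0 0 4 0
```

```text
plan th [-0.046, -0.054, -0.052, -0.043, -0.031, -0.021, -0.012, -0.005, -0.0, 0.002, 0.002, 0.001, 0.001, 0.0] phi [0.0666 0.068  0.0402 0.0093]
[[1, [0.0, -0.002, 0.0], [-0.0137, -0.0012, -0.0]], [1, [0.0, -0.002, 0.0], [-0.0141, -0.0012, -0.0]], [1, [0.0, -0.001, 0.0], [-0.0053, -0.0005, -0.0]], [1, [-0.0, 0.001, 0.0], [0.0045, 0.0004, -0.0]]]
```

>>> {"fn": "jog_arm", "kwargs": {
  "deltas": [
    [1, [0, -0.002, 0], [-0.0137, -0.0012, 0]],
    [1, [0, -0.002, 0], [-0.0141, -0.0012, 0]],
    [1, [0, -0.001, 0], [-0.0053, -0.0005, 0]],
    [1, [0, 0.001, 0], [0.0045, 0.0004, 0]]
  ]
}}

```text
t: 14.62
tool_pos: [0.4389, -0.0567, 0.0853]
tool_rot: [-0.138, 3.138, -0.011]
contact_force: [-0.1, 0.4, -9.6]
opening: 0.022
grip_force: 61.1
```

```bash
python3 plan.py 0 0 0 0 4 3
```

```text
innov [np.float64(0.0369), np.float64(0.0016), np.float64(-0.002)] pred phi end 0.0098
t 14.77 th [np.float64(0.0061), np.float64(0.0198), np.float64(0.0299)] phi 0.0075 cmd 0.0093 piv [ 0.6035 -0.0438  0.0497] yaw 0.085 x [ 0.0305  0.2374 -0.003 ]
plan th [0.042, 0.06, 0.065, 0.057, 0.044, 0.032, 0.02, 0.01, 0.002, -0.002, -0.003, -0.002, -0.001, -0.001] phi [-0.0686 -0.0833 -0.0509 -0.0094]
[[1, [-0.0, 0.004, 0.0], [0.0247, 0.0021, 0.0]], [1, [-0.0, 0.004, 0.0], [0.0294, 0.0025, 0.0]], [1, [-0.0, 0.003, 0.0], [0.0191, 0.0016, 0.0]], [1, [-0.0, 0.001, 0.0], [0.0059, 0.0005, 0.0]]]
```

```bash
sed -i 's/1.05\*ph/1.2*ph/; s/T=r\[-1\]\[0\]-S\["t"\]/T=r[-1][0]-S["t"]+1.5*DT/; s/(.15\*\*2)\*DT/(.3**2)*DT/; s/+.003\*\*2/+.002**2/' plan.py; python3 plan.py 0 0 0 0 4 0
```

```text
plan th [0.042, 0.06, 0.064, 0.055, 0.041, 0.028, 0.017, 0.007, 0.0, -0.003, -0.003, -0.002, -0.001, -0.0] phi [-0.0661 -0.0783 -0.0448 -0.0037]
[[1, [-0.0, 0.004, 0.0], [0.0239, 0.002, 0.0]], [1, [-0.0, 0.004, 0.0], [0.0278, 0.0024, -0.0]], [1, [-0.0, 0.003, 0.0], [0.0172, 0.0015, 0.0]], [1, [-0.0, 0.001, 0.0], [0.0041, 0.0004, 0.0]]]
```

>>> {"fn": "jog_arm", "kwargs": {
  "deltas": [
    [1, [0, 0.004, 0], [0.0239, 0.002, 0]],
    [1, [0, 0.004, 0], [0.0278, 0.0024, 0]],
    [1, [0, 0.003, 0], [0.0172, 0.0015, 0]],
    [1, [0, 0.001, 0], [0.0041, 0.0004, 0]]
  ]
}}

```text
t: 15.1
tool_pos: [0.4391, -0.0582, 0.0854]
tool_rot: [0.131, -3.138, -0.001]
contact_force: [-0.9, 0.0, -8.8]
opening: 0.0223
grip_force: 61.2
```

```bash
python3 plan.py 0 0 0 0 4 3
```

```text
innov [np.float64(-0.027), np.float64(0.0003), np.float64(0.0033)] pred phi end -0.0043
t 15.25 th [np.float64(0.014), np.float64(0.001), np.float64(-0.0084)] phi -0.001 cmd -0.0037 piv [ 0.6032 -0.0421  0.0494] yaw 0.087 x [-0.0098 -0.2061 -0.0039]
plan th [-0.02, -0.035, -0.041, -0.037, -0.028, -0.02, -0.012, -0.005, -0.0, 0.002, 0.002, 0.001, 0.001, 0.0] phi [0.0501 0.0602 0.0379 0.0095]
[[1, [0.0, -0.003, 0.0], [-0.0171, -0.0015, 0.0]], [1, [0.0, -0.003, 0.0], [-0.0203, -0.0018, 0.0]], [1, [0.0, -0.002, 0.0], [-0.0132, -0.0012, 0.0]], [1, [0.0, -0.001, 0.0], [-0.0042, -0.0004, 0.0]]]
```

The arm swings about 2 mm at the pivot after each call, which contaminates the lean-rate estimate. I'm folding the measured pivot motion into the filter.

```bash
python3 - <<'E'
import json
s=open("plan.py").read()
s=s.replace("1.2*ph","1.05*ph")
s=s.replace("ms=[(t,th) for t,th,*_ in r if th is not None]","yaw=float(np.mean([q[4] for q in r]));lat=lambda p:-np.sin(S['yaw'])*p[0]+np.cos(S['yaw'])*p[1]\n    ms=[(q[0],q[1],lat(q[3])) for q in r if q[1] is not None]")
s=s.replace("yaw=float(r[-1][4]);","")
s=s.replace("inn=ms[mi][1]-x[0]","inn=ms[mi][1]+3.36*(ms[mi][2]-S['yref']-yy[i])-x[0]")
s=s.replace('    p0=S["phi"][-1]\n','p0=S["phi"][-1]\n') if False else s
s=s.replace('print("innov",pr','ym_=np.mean([q[2] for q in ms]);S["yref"]+=S["y"][-1];print("y-yref",[round(q[2]-S["yref"],4) for q in ms]);S["yref"]+=.3*(ym_-S["yref"])\n        print("innov",pr')
# next reference in the new yaw frame
s=s.replace('json.dump({"yaw":yaw,','yr=S["yref"]\nif k:\n    pm=np.mean([q[3] for q in r],0);yr=yr-lat(pm)+(-np.sin(yaw)*pm[0]+np.cos(yaw)*pm[1])\njson.dump({"yref":float(yr),"yaw":yaw,')
open("plan.py","w").write(s)
S=json.load(open("s.json"));S["x"]=[-.013,-.14,-.005];S["yref"]=-.0951;S["yaw"]=.0864;json.dump(S,open("s.json","w"))
E
python3 plan.py 0 0 0 0 4 0; sed -n 25,50p plan.py
```

```text
plan th [-0.013, -0.024, -0.028, -0.026, -0.021, -0.016, -0.01, -0.005, -0.001, 0.001, 0.001, 0.001, 0.001, 0.0] phi [0.0364 0.0459 0.0319 0.0125]
[[1, [0.0, -0.002, 0.0], [-0.0127, -0.0011, 0.0]], [1, [0.0, -0.002, 0.0], [-0.0157, -0.0014, -0.0]], [1, [0.0, -0.002, 0.0], [-0.0113, -0.001, -0.0]], [1, [0.0, -0.001, 0.0], [-0.0051, -0.0004, -0.0]]]
        x=np.array([ms[-1][1],0,0]);P=np.diag([.003,.02,.005])**2;S={"phi":[0.],"y":[0.],"phi0":0.,"cx":[0,0,0,0]}
    else:
        x=np.array(S["x"]);P=np.array(S["P"]);T=r[-1][0]-S["t"]+1.5*DT
        ph=lagged(S["phi"],S["phi0"],T);yy=lagged(S["y"],0,T);dph=np.gradient(ph,DT);a=np.gradient(np.gradient(yy,DT),DT)
        a=np.convolve(np.pad(a,4,mode="edge"),np.ones(9)/9,"valid")
        mi=0;pr=[]
        for i in range(len(ph)):
            t=S["t"]+i*DT
            while mi<len(ms) and ms[mi][0]<=t+DT/2:
                H=np.array([1.,0,0]);g=P@H/(P[0,0]+.002**2);inn=ms[mi][1]+3.36*(ms[mi][2]-S['yref']-yy[i])-x[0];pr.append(round(inn,4));x=x+g*inn;P=P-np.outer(g,H@P);mi+=1
            if i<len(ph)-1:
                x=step(x,ph[i],dph
[... 318 characters left out ...]
round(q[1],4) for q in r],"phi",round(phm,4),"cmd",S["phi"][-1],"piv",r[-1][3].round(4),"yaw",round(yaw,3),"x",x.round(4))
    for _ in range(12):x=step(x,S["phi"][-1],0,0);P=F@P@F.T   # to the end of the last picture
p0=S["phi"][-1]
s=np.arange(1,n+1)/max(n-1,1);s=np.clip(s,0,1);mj=10*s**3-15*s**4+6*s**5
ym=(-np.sin(yaw)*dx+np.cos(yaw)*dy)*mj
NF=7;T=(n+2+NF)*RW
full=lambda v:np.r_[v[:n],v[n-1],v[n-1],v[n:]]
yy=lagged(ym,0,T);a=np.gradient(np.gradient(yy,DT),DT);a=np.convolve(np.pad(a,4,mode="edge"),np.ones(9)/9,"valid")
def sim(rows):
    ph=lagged(rows,p0,T);dph=np.gradient(ph,DT);X=[];z=x.copy()
    for i in range(len(ph)):X.append(z[:2]);z=step(z,ph[i],dph[i],a[i])
    return np.array(X)
```

>>> {"fn": "jog_arm", "kwargs": {
  "deltas": [
    [1, [0, -0.002, 0], [-0.0127, -0.0011, 0]],
    [1, [0, -0.002, 0], [-0.0157, -0.0014, 0]],
    [1, [0, -0.002, 0], [-0.0113, -0.001, 0]],
    [1, [0, -0.001, 0], [-0.0051, -0.0004, 0]]
  ]
}}

```text
t: 15.58
tool_pos: [0.4389, -0.0568, 0.0853]
tool_rot: [0.137, -3.138, 0.016]
contact_force: [0.3, 0.3, -9.3]
opening: 0.0223
grip_force: 61.2
```

```bash
python3 plan.py 0 0 0 0 4 3
```

```text
y-yref [np.float64(0.001), np.float64(-0.0), np.float64(-0.0005)]
innov [np.float64(0.0098), np.float64(-0.0017), np.float64(-0.001)] pred phi end 0.0128
t 15.73 th [np.float64(-0.014), np.float64(-0.0076), np.float64(-0.003)] phi 0.0107 cmd 0.0125 piv [ 0.6035 -0.0437  0.0496] yaw 0.086 x [-0.0043  0.0631 -0.005 ]
plan th [-0.001, 0.004, 0.008, 0.008, 0.007, 0.006, 0.004, 0.002, 0.001, -0.0, -0.001, -0.001, -0.001, -0.001] phi [-0.0044 -0.0098 -0.006   0.0005]
[[1, [-0.0, 0.001, 0.0], [0.0054, 0.0005, 0.0]], [1, [-0.0, 0.001, 0.0], [0.0071, 0.0006, 0.0]], [1, [-0.0, 0.001, 0.0], [0.0059, 0.0005, 0.0]], [1, [-0.0, 0.001, 0.0], [0.0038, 0.0003, -0.0]]]
```

>>> {"fn": "jog_arm", "kwargs": {
  "deltas": [
    [1, [0, 0.001, 0], [0.0054, 0.0005, 0]],
    [1, [0, 0.001, 0], [0.0071, 0.0006, 0]],
    [1, [0, 0.001, 0], [0.0059, 0.0005, 0]],
    [1, [0, 0.001, 0], [0.0038, 0.0003, 0]]
  ]
}}

```text
t: 16.07
tool_pos: [0.439, -0.0573, 0.0853]
tool_rot: [0.134, -3.138, 0.002]
contact_force: [-0.1, 0.2, -10.0]
opening: 0.0224
grip_force: 61.2
```

```bash
python3 plan.py 0 0.006 0 0 7 3
```

```text
y-yref [np.float64(-0.0), np.float64(0.0004), np.float64(0.0006)]
innov [np.float64(-0.0055), np.float64(0.0015), np.float64(0.0002)] pred phi end 0.0004
t 16.22 th [np.float64(0.0019), np.float64(0.0), np.float64(-0.0016)] phi 0.001 cmd 0.0005 piv [ 0.6033 -0.0425  0.0495] yaw 0.086 x [ 0.0005 -0.0169 -0.005 ]
plan th [-0.0, -0.002, -0.004, -0.006, -0.007, -0.006, -0.004, -0.001, 0.001, 0.002, 0.002, 0.001, 0.001, 0.0, 0.0, 0.0, 0.0] phi [ 0.0133  0.0178  0.0155  0.0099  0.0044  0.0009 -0.0002]
[[1, [0.0, -0.0, 0.0], [-0.0041, -0.0003, 0.0]], [1, [0.0, 0.002, 0.0], [-0.0055, -0.0005, 0.0]], [1, [0.0, 0.007, 0.0], [-0.0048, -0.0004, 0.0]], [1, [0.0, 0.011, 0.0], [-0.003, -0.0003, 0.0]], [1, [0.0, 0.014, 0.0], [-0.0012, -0.0001, -0.0]], [1, [0.0, 0.015, 0.0], [-0.0001, -0.0, 0.0]], [1, [-0.0, 0.015, 0.0], [0.0002, 0.0, 0.0]]]
```

Well balanced now. Continuing the hold, centring slightly.

>>> {"fn": "jog_arm", "kwargs": {
  "deltas": [
    [1, [0, 0, 0], [-0.0041, -0.0003, 0]],
    [1, [0, 0.002, 0], [-0.0055, -0.0005, 0]],
    [1, [0, 0.007, 0], [-0.0048, -0.0004, 0]],
    [1, [0, 0.011, 0], [-0.003, -0.0003, 0]],
    [1, [0, 0.014, 0], [-0.0012, -0.0001, 0]],
    [1, [0, 0.015, 0], [-0.0001, 0, 0]],
    [1, [0, 0.015, 0], [0.0002, 0, 0]]
  ]
}}

```text
t: 16.8
tool_pos: [0.439, -0.0509, 0.0853]
tool_rot: [0.135, -3.138, -0.0]
contact_force: [0.7, 0.7, -8.8]
opening: 0.0223
grip_force: 61.3
```

```bash
python3 plan.py 0 0.01 0 0 9 3
```

```text
y-yref [np.float64(0.0003), np.float64(0.0002), np.float64(0.0002)]
innov [np.float64(0.0081), np.float64(-0.0007), np.float64(0.0001)] pred phi end -0.0002
t 16.95 th [np.float64(0.0061), np.float64(0.0082), np.float64(0.01)] phi -0.0001 cmd -0.0002 piv [ 0.6034 -0.0369  0.0496] yaw 0.086 x [ 0.0106  0.0269 -0.0049]
plan th [0.012, 0.013, 0.012, 0.009, 0.004, -0.0, -0.003, -0.003, -0.002, -0.001, 0.001, 0.001, 0.001, 0.001, 0.0, -0.0, -0.0, -0.0, -0.0] phi [-0.0011  0.0011  0.004   0.0056  0.0052  0.0038  0.0022  0.0015  0.0016]
[[1, [-0.0, 0.0, 0.0], [0.0003, 0.0, 0.0]], [1, [0.0, 0.003, 0.0], [-0.0004, -0.0, 0.0]], [1, [0.0, 0.007, 0.0], [-0.0013, -0.0001, 0.0]], [1, [0.0, 0.012, 0.0], [-0.0018, -0.0002, 0.0]], [1, [0.0, 0.018, 0.0], [-0.0017, -0.0001, 0.0]], [1, [0.0, 0.022, 0.0], [-0.0013, -0.0001, 0.0]], [1, [0.0, 0.024, 0.0], [-0.0008, -0.0001, 0.0]], [1, [0.0, 0.025, 0.0], [-0.0005, -0.0, 0.0]], [1, [0.0, 0.025, 0.0], [-0.0006, -0.0, -0.0]]]
```

>>> {"fn": "jog_arm", "kwargs": {
  "deltas": [
    [1, [0, 0, 0], [0.0003, 0, 0]],
    [1, [0, 0.003, 0], [-0.0004, 0, 0]],
    [1, [0, 0.007, 0], [-0.0013, -0.0001, 0]],
    [1, [0, 0.012, 0], [-0.0018, -0.0002, 0]],
    [1, [0, 0.018, 0], [-0.0017, -0.0001, 0]],
    [1, [0, 0.022, 0], [-0.0013, -0.0001, 0]],
    [1, [0, 0.024, 0], [-0.0008, -0.0001, 0]],
    [1, [0, 0.025, 0], [-0.0005, 0, 0]],
    [1, [0, 0.025, 0], [-0.0006, 0, 0]]
  ]
}}

```text
t: 17.7
tool_pos: [0.439, -0.0409, 0.0853]
tool_rot: [0.136, -3.138, 0.003]
contact_force: [0.4, 0.1, -9.9]
opening: 0.022
grip_force: 61.2
```

```bash
python3 plan.py 0 0.008 0 0 10 3
```

```text
y-yref [np.float64(0.0004), np.float64(0.0003), np.float64(0.0003)]
innov [np.float64(0.01), np.float64(-0.0013), np.float64(0.001)] pred phi end 0.0016
t 17.85 th [np.float64(0.0081), np.float64(0.0089), np.float64(0.011)] phi 0.0019 cmd 0.0016 piv [ 0.6033 -0.0267  0.0495] yaw 0.086 x [ 0.0118  0.0265 -0.0048]
plan th [0.013, 0.015, 0.014, 0.011, 0.007, 0.003, -0.001, -0.002, -0.003, -0.002, -0.0, 0.0, 0.001, 0.001, 0.0, 0.0, -0.0, -0.0, -0.0, -0.0] phi [-0.0044 -0.0041 -0.0001  0.0039  0.006   0.006   0.0048  0.0034  0.0026
  0.0025]
[[1, [-0.0, 0.001, 0.0], [0.0019, 0.0002, 0.0]], [1, [-0.0, 0.002, 0.0], [0.0018, 0.0002, 0.0]], [1, [-0.0, 0.004, 0.0], [0.0005, 0.0, 0.0]], [1, [0.0, 0.008, 0.0], [-0.0007, -0.0001, -0.0]], [1, [0.0, 0.012, 0.0], [-0.0014, -0.0001, -0.0]], [1, [0.0, 0.016, 0.0], [-0.0014, -0.0001, -0.0]], [1, [0.0, 0.018, 0.0], [-0.001, -0.0001, -0.0]], [1, [0.0, 0.02, 0.0], [-0.0006, -0.0, -0.0]], [1, [0.0, 0.02, 0.0], [-0.0003, -0.0, 0.0]], [1, [0.0, 0.02, 0.0], [-0.0003, -0.0, 0.0]]]
```

>>> {"fn": "jog_arm", "kwargs": {
  "deltas": [
    [1, [0, 0.001, 0], [0.0019, 0.0002, 0]],
    [1, [0, 0.002, 0], [0.0018, 0.0002, 0]],
    [1, [0, 0.004, 0], [0.0005, 0, 0]],
    [1, [0, 0.008, 0], [-0.0007, -0.0001, 0]],
    [1, [0, 0.012, 0], [-0.0014, -0.0001, 0]],
    [1, [0, 0.016, 0], [-0.0014, -0.0001, 0]],
    [1, [0, 0.018, 0], [-0.001, -0.0001, 0]],
    [1, [0, 0.02, 0], [-0.0006, 0, 0]],
    [1, [0, 0.02, 0], [-0.0003, 0, 0]],
    [1, [0, 0.02, 0], [-0.0003, 0, 0]]
  ]
}}

```text
t: 18.68
tool_pos: [0.439, -0.0329, 0.0853]
tool_rot: [0.136, -3.138, 0.005]
contact_force: [0.6, 0.1, -9.8]
opening: 0.0221
grip_force: 61.2
```

```bash
python3 plan.py 0 0.008 0 0 9 3
```

```text
y-yref [np.float64(0.0002), np.float64(0.0002), np.float64(0.0001)]
innov [np.float64(0.0182), np.float64(-0.0006), np.float64(0.0011)] pred phi end 0.0025
t 18.83 th [np.float64(0.017), np.float64(0.0193), np.float64(0.0228)] phi 0.0029 cmd 0.0025 piv [ 0.6034 -0.0187  0.0495] yaw 0.086 x [ 0.0234  0.0601 -0.0044]
plan th [0.026, 0.031, 0.03, 0.024, 0.016, 0.007, 0.0, -0.003, -0.003, -0.002, -0.001, -0.001, -0.0, -0.0, -0.0, -0.0, -0.0, -0.0, -0.001] phi [-0.0188 -0.0225 -0.0145 -0.0037  0.0044  0.0081  0.008   0.006   0.004 ]
[[1, [-0.0, 0.001, 0.0], [0.0068, 0.0006, -0.0]], [1, [-0.0, 0.003, 0.0], [0.0079, 0.0007, -0.0]], [1, [-0.0, 0.006, 0.0], [0.0054, 0.0005, 0.0]], [1, [-0.0, 0.01, 0.0], [0.002, 0.0002, -0.0]], [1, [0.0, 0.014, 0.0], [-0.0006, -0.0001, 0.0]], [1, [0.0, 0.018, 0.0], [-0.0018, -0.0002, 0.0]], [1, [0.0, 0.019, 0.0], [-0.0017, -0.0002, -0.0]], [1, [0.0, 0.02, 0.0], [-0.0011, -0.0001, -0.0]], [1, [0.0, 0.02, 0.0], [-0.0005, -0.0, 0.0]]]
```

>>> {"fn": "jog_arm", "kwargs": {
  "deltas": [
    [1, [0, 0.001, 0], [0.0068, 0.0006, 0]],
    [1, [0, 0.003, 0], [0.0079, 0.0007, 0]],
    [1, [0, 0.006, 0], [0.0054, 0.0005, 0]],
    [1, [0, 0.01, 0], [0.002, 0.0002, 0]],
    [1, [0, 0.014, 0], [-0.0006, -0.0001, 0]],
    [1, [0, 0.018, 0], [-0.0018, -0.0002, 0]],
    [1, [0, 0.019, 0], [-0.0017, -0.0002, 0]],
    [1, [0, 0.02, 0], [-0.0011, -0.0001, 0]],
    [1, [0, 0.02, 0], [-0.0005, 0, 0]]
  ]
}}

```text
t: 19.58
tool_pos: [0.439, -0.0247, 0.0853]
tool_rot: [0.136, -3.138, 0.007]
contact_force: [-0.7, 0.6, -9.6]
opening: 0.0221
grip_force: 61.3
```

```bash
python3 plan.py 0 0.04 -0.02 0 10 3
```

```text
y-yref [np.float64(0.0005), np.float64(0.0003), np.float64(0.0002)]
innov [np.float64(-0.0058), np.float64(0.0003), np.float64(0.0003)] pred phi end 0.004
t 19.73 th [np.float64(-0.0096), np.float64(-0.0088), np.float64(-0.0083)] phi 0.0043 cmd 0.004 piv [ 0.6034 -0.0107  0.0495] yaw 0.086 x [-0.0078 -0.0006 -0.0044]
plan th [-0.008, -0.008, -0.007, -0.007, -0.008, -0.009, -0.011, -0.011, -0.008, -0.002, 0.003, 0.005, 0.006, 0.005, 0.003, 0.001, 0.0, -0.0, -0.0, -0.0] phi [ 0.0348  0.047   0.0418  0.0263  0.0074 -0.0089 -0.0188 -0.0206 -0.0156
 -0.0084]
[[1, [0.0, -0.0, 0.0], [-0.0098, -0.0008, -0.0001]], [1, [0.0, 0.006, 0.0], [-0.0136, -0.0012, -0.0005]], [1, [0.0, 0.021, 0.0], [-0.012, -0.001, -0.0013]], [1, [-0.0, 0.042, 0.0], [-0.0071, -0.0006, -0.0025]], [1, [-0.0, 0.065, 0.0], [-0.0011, -0.0001, -0.0038]], [1, [-0.001, 0.086, 0.0], [0.0041, 0.0003, -0.005]], [1, [-0.001, 0.101, 0.0], [0.0072, 0.0006, -0.0059]], [1, [-0.001, 0.108, 0.0], [0.0078, 0.0006, -0.0063]], [1, [-0.001, 0.109, 0.0], [0.0062, 0.0005, -0.0064]], [1, [-0.001, 0.109, 0.0], [0.0039, 0.0003, -0.0064]]]
```

>>> {"fn": "jog_arm", "kwargs": {
  "deltas": [
    [1, [0, 0, 0], [-0.0098, -0.0008, -0.0001]],
    [1, [0, 0.006, 0], [-0.0136, -0.0012, -0.0005]],
    [1, [0, 0.021, 0], [-0.012, -0.001, -0.0013]],
    [1, [0, 0.042, 0], [-0.0071, -0.0006, -0.0025]],
    [1, [0, 0.065, 0], [-0.0011, -0.0001, -0.0038]],
    [1, [-0.001, 0.086, 0], [0.0041, 0.0003, -0.005]],
    [1, [-0.001, 0.101, 0], [0.0072, 0.0006, -0.0059]],
    [1, [-0.001, 0.108, 0], [0.0078, 0.0006, -0.0063]],
    [1, [-0.001, 0.109, 0], [0.0062, 0.0005, -0.0064]],
    [1, [-0.001, 0.109, 0], [0.0039, 0.0003, -0.0064]]
  ]
}}

```text
t: 20.57
tool_pos: [0.4386, 0.0186, 0.0853]
tool_rot: [0.104, -3.139, -0.011]
contact_force: [-0.4, -0.2, -9.3]
opening: 0.0222
grip_force: 61.2
```

```bash
python3 plan.py 0.01 0.05 -0.03 0 10 3
```

```text
y-yref [np.float64(0.0001), np.float64(0.0003), np.float64(0.0003)]
innov [np.float64(0.0032), np.float64(-0.0002), np.float64(-0.0008)] pred phi end -0.0085
t 20.72 th [np.float64(0.0055), np.float64(0.007), np.float64(0.0075)] phi -0.0071 cmd -0.0084 piv [0.6032 0.0296 0.0495] yaw 0.066 x [ 0.0087  0.0067 -0.0046]
plan th [0.009, 0.007, 0.006, 0.002, -0.003, -0.009, -0.014, -0.014, -0.011, -0.004, 0.003, 0.006, 0.007, 0.006, 0.004, 0.002, 0.001, 0.0, 0.0, 0.001] phi [ 0.0267  0.0446  0.0443  0.031   0.0116 -0.0071 -0.0197 -0.0233 -0.0189
 -0.0112]
[[1, [0.0, -0.0, 0.0], [-0.0111, -0.0007, -0.0001]], [1, [0.002, 0.008, 0.0], [-0.0168, -0.0011, -0.0007]], [1, [0.005, 0.026, 0.0], [-0.0167, -0.0011, -0.002]], [1, [0.01, 0.053, 0.0], [-0.0125, -0.0008, -0.0038]], [1, [0.015, 0.082, 0.0], [-0.0064, -0.0004, -0.0058]], [1, [0.019, 0.108, 0.0], [-0.0004, -0.0, -0.0075]], [1, [0.022, 0.127, 0.0], [0.0036, 0.0002, -0.0088]], [1, [0.024, 0.136, 0.0], [0.0047, 0.0002, -0.0094]], [1, [0.024, 0.138, 0.0], [0.0033, 0.0002, -0.0095]], [1, [0.024, 0.137, 0.0], [0.0009, 0.0, -0.0095]]]
```

Excellent prediction. Proceeding with a larger step.

>>> {"fn": "jog_arm", "kwargs": {
  "deltas": [
    [1, [0, 0, 0], [-0.0111, -0.0007, -0.0001]],
    [1, [0.002, 0.008, 0], [-0.0168, -0.0011, -0.0007]],
    [1, [0.005, 0.026, 0], [-0.0167, -0.0011, -0.002]],
    [1, [0.01, 0.053, 0], [-0.0125, -0.0008, -0.0038]],
    [1, [0.015, 0.082, 0], [-0.0064, -0.0004, -0.0058]],
    [1, [0.019, 0.108, 0], [-0.0004, 0, -0.0075]],
    [1, [0.022, 0.127, 0], [0.0036, 0.0002, -0.0088]],
    [1, [0.024, 0.136, 0], [0.0047, 0.0002, -0.0094]],
    [1, [0.024, 0.138, 0], [0.0033, 0.0002, -0.0095]],
    [1, [0.024, 0.137, 0], [0.0009, 0, -0.0095]]
  ]
}}

```text
t: 21.55
tool_pos: [0.4481, 0.0734, 0.0852]
tool_rot: [0.057, -3.14, -0.015]
contact_force: [-1.2, 0.6, -9.3]
opening: 0.0224
grip_force: 61.3
```

```bash
python3 plan.py 0.01 0.055 -0.05 0 11 3
```

```text
y-yref [np.float64(-0.0001), np.float64(-0.0001), np.float64(-0.0)]
innov [np.float64(0.0326), np.float64(-0.0017), np.float64(0.0021)] pred phi end -0.0113
t 21.7 th [np.float64(0.0356), np.float64(0.0404), np.float64(0.0469)] phi -0.0098 cmd -0.0112 piv [0.613  0.0793 0.0494] yaw 0.036 x [ 0.0469  0.1079 -0.004 ]
plan th [0.052, 0.058, 0.056, 0.045, 0.029, 0.011, -0.003, -0.012, -0.015, -0.012, -0.005, 0.001, 0.005, 0.006, 0.005, 0.003, 0.001, -0.0, -0.001, -0.001, -0.001] phi [-0.0243 -0.0163  0.0012  0.0147  0.0178  0.0112 -0.0004 -0.0108 -0.0159
 -0.0146 -0.01  ]
[[1, [0.0, 0.002, 0.0], [0.0042, 0.0002, -0.0001]], [1, [0.001, 0.009, 0.0], [0.0016, 0.0001, -0.0009]], [1, [0.004, 0.025, 0.0], [-0.0039, -0.0001, -0.0026]], [1, [0.008, 0.049, 0.0], [-0.0082, -0.0002, -0.0051]], [1, [0.012, 0.078, 0.0], [-0.0092, -0.0002, -0.008]], [1, [0.017, 0.107, 0.0], [-0.0071, -0.0001, -0.0109]], [1, [0.021, 0.132, 0.0], [-0.0034, -0.0001, -0.0133]], [1, [0.023, 0.149, 0.0], [-0.0001, -0.0, -0.015]], [1, [0.025, 0.157, 0.0], [0.0015, 0.0, -0.0158]], [1, [0.025, 0.158, 0.0], [0.0011, 0.0, -0.0159]], [1, [0.025, 0.158, 0.0], [-0.0004, -0.0, -0.0159]]]
```

```bash
python3 plan.py 0.005 0.03 -0.02 0 6 0
```

```text
plan th [0.052, 0.056, 0.045, 0.02, -0.002, -0.008, -0.004, -0.001, 0.001, 0.002, 0.002, 0.001, 0.001, 0.001, 0.0, 0.001] phi [-0.0184 -0.0163 -0.0111 -0.0073 -0.0051 -0.0038]
[[1, [0.001, 0.005, 0.0], [0.0023, 0.0001, -0.0004]], [1, [0.004, 0.027, 0.0], [0.0016, 0.0001, -0.002]], [1, [0.008, 0.057, 0.0], [-0.0, -0.0, -0.0043]], [1, [0.012, 0.078, 0.0], [-0.0012, -0.0, -0.006]], [1, [0.012, 0.083, 0.0], [-0.0019, -0.0001, -0.0064]], [1, [0.012, 0.083, 0.0], [-0.0024, -0.0001, -0.0064]]]
```

>>> {"fn": "jog_arm", "kwargs": {
  "deltas": [
    [1, [0.001, 0.005, 0], [0.0023, 0.0001, -0.0004]],
    [1, [0.004, 0.027, 0], [0.0016, 0.0001, -0.002]],
    [1, [0.008, 0.057, 0], [0, 0, -0.0043]],
    [1, [0.012, 0.078, 0], [-0.0012, 0, -0.006]],
    [1, [0.012, 0.083, 0], [-0.0019, -0.0001, -0.0064]],
    [1, [0.012, 0.083, 0], [-0.0024, -0.0001, -0.0064]]
  ]
}}

```text
t: 22.2
tool_pos: [0.4529, 0.1069, 0.0853]
tool_rot: [0.027, -3.141, -0.005]
contact_force: [-0.2, -0.6, -9.5]
opening: 0.0226
grip_force: 61.3
```

```bash
python3 plan.py 0.005 0.035 -0.03 0 8 3
```

```text
y-yref [np.float64(0.0004), np.float64(0.0), np.float64(-0.0003)]
innov [np.float64(-0.0016), np.float64(-0.0005), np.float64(0.0007)] pred phi end -0.0038
t 22.35 th [np.float64(-0.0077), np.float64(-0.0045), np.float64(-0.0016)] phi -0.0029 cmd -0.0038 piv [0.6178 0.109  0.0494] yaw 0.017 x [-0.0024  0.0255 -0.004 ]
plan th [-0.001, -0.001, -0.003, -0.009, -0.016, -0.02, -0.018, -0.009, -0.0, 0.006, 0.008, 0.007, 0.004, 0.002, 0.001, -0.0, -0.0, -0.0] phi [ 0.031   0.0437  0.0362  0.018  -0.0012 -0.0139 -0.0177 -0.0151]
[[1, [0.0, 0.001, 0.0], [-0.0111, -0.0002, -0.0002]], [1, [0.002, 0.012, 0.0], [-0.0151, -0.0002, -0.0014]], [1, [0.005, 0.035, 0.0], [-0.0127, -0.0001, -0.0035]], [1, [0.008, 0.062, 0.0], [-0.0069, -0.0001, -0.006]], [1, [0.011, 0.085, 0.0], [-0.0008, -0.0, -0.0082]], [1, [0.012, 0.098, 0.0], [0.0032, 0.0, -0.0093]], [1, [0.012, 0.101, 0.0], [0.0044, 0.0, -0.0095]], [1, [0.012, 0.1, 0.0], [0.0036, 0.0, -0.0095]]]
```

>>> {"fn": "jog_arm", "kwargs": {
  "deltas": [
    [1, [0, 0.001, 0], [-0.0111, -0.0002, -0.0002]],
    [1, [0.002, 0.012, 0], [-0.0151, -0.0002, -0.0014]],
    [1, [0.005, 0.035, 0], [-0.0127, -0.0001, -0.0035]],
    [1, [0.008, 0.062, 0], [-0.0069, -0.0001, -0.006]],
    [1, [0.011, 0.085, 0], [-0.0008, 0, -0.0082]],
    [1, [0.012, 0.098, 0], [0.0032, 0, -0.0093]],
    [1, [0.012, 0.101, 0], [0.0044, 0, -0.0095]],
    [1, [0.012, 0.1, 0], [0.0036, 0, -0.0095]]
  ]
}}

```text
t: 23.02
tool_pos: [0.4577, 0.1467, 0.0852]
tool_rot: [-0.021, -3.141, -0.023]
contact_force: [-0.1, -0.1, -9.0]
opening: 0.0224
grip_force: 61.2
```

```bash
python3 plan.py 0.005 0.045 -0.03 0 8 3
```

```text
y-yref [np.float64(-0.0001), np.float64(-0.0004), np.float64(-0.0004)]
innov [np.float64(0.0191), np.float64(-0.0025), np.float64(-0.0)] pred phi end -0.0151
t 23.17 th [np.float64(0.0191), np.float64(0.0241), np.float64(0.0277)] phi -0.0141 cmd -0.0151 piv [0.6227 0.1439 0.0494] yaw -0.014 x [ 0.0265  0.0503 -0.0041]
plan th [0.029, 0.029, 0.023, 0.01, -0.007, -0.019, -0.021, -0.013, -0.002, 0.005, 0.007, 0.007, 0.004, 0.002, 0.0, -0.0, -0.0, -0.001] phi [ 0.0132  0.0286  0.0284  0.0165  0.0004 -0.0123 -0.0175 -0.0163]
[[1, [0.0, 0.002, 0.0], [-0.009, 0.0001, -0.0002]], [1, [0.002, 0.016, 0.0], [-0.0139, 0.0002, -0.0014]], [1, [0.005, 0.044, 0.0], [-0.0138, 0.0003, -0.0035]], [1, [0.008, 0.077, 0.0], [-0.0101, 0.0002, -0.006]], [1, [0.011, 0.106, 0.0], [-0.0049, 0.0001, -0.0082]], [1, [0.013, 0.122, 0.0], [-0.0009, 0.0, -0.0093]], [1, [0.013, 0.125, 0.0], [0.0008, -0.0, -0.0095]], [1, [0.013, 0.125, 0.0], [0.0004, -0.0, -0.0095]]]
```

>>> {"fn": "jog_arm", "kwargs": {
  "deltas": [
    [1, [0, 0.002, 0], [-0.009, 0.0001, -0.0002]],
    [1, [0.002, 0.016, 0], [-0.0139, 0.0002, -0.0014]],
    [1, [0.005, 0.044, 0], [-0.0138, 0.0003, -0.0035]],
    [1, [0.008, 0.077, 0], [-0.0101, 0.0002, -0.006]],
    [1, [0.011, 0.106, 0], [-0.0049, 0.0001, -0.0082]],
    [1, [0.013, 0.122, 0], [-0.0009, 0, -0.0093]],
    [1, [0.013, 0.125, 0], [0.0008, 0, -0.0095]],
    [1, [0.013, 0.125, 0], [0.0004, 0, -0.0095]]
  ]
}}

```text
t: 23.83
tool_pos: [0.4629, 0.1965, 0.0852]
tool_rot: [-0.068, -3.14, -0.024]
contact_force: [0.1, 0.5, -9.4]
opening: 0.0224
grip_force: 61.2
```

```bash
sed -i 's/.014,.0323,/.014,.0315,/' plan.py; python3 plan.py 0.005 0.045 -0.03 0 8 3
```

```text
y-yref [np.float64(-0.0001), np.float64(-0.0004), np.float64(-0.0005)]
innov [np.float64(0.0406), np.float64(-0.0027), np.float64(0.0002)] pred phi end -0.0163
t 23.98 th [np.float64(0.042), np.float64(0.0503), np.float64(0.058)] phi -0.0151 cmd -0.0163 piv [0.6277 0.1887 0.0494] yaw -0.043 x [ 0.0569  0.1273 -0.0036]
plan th [0.063, 0.069, 0.063, 0.043, 0.017, -0.005, -0.015, -0.012, -0.005, 0.0, 0.003, 0.003, 0.002, 0.001, 0.0, -0.0, -0.001, -0.001] phi [-0.0253 -0.0184 -0.0066  0.0003  0.0001 -0.0041 -0.0079 -0.0091]
[[1, [0.0, 0.003, 0.0], [0.0029, -0.0001, -0.0002]], [1, [0.002, 0.018, 0.0], [0.0007, -0.0, -0.0014]], [1, [0.005, 0.045, 0.0], [-0.0031, 0.0002, -0.0035]], [1, [0.008, 0.078, 0.0], [-0.0053, 0.0003, -0.006]], [1, [0.011, 0.106, 0.0], [-0.0052, 0.0003, -0.0082]], [1, [0.013, 0.121, 0.0], [-0.0039, 0.0002, -0.0093]], [1, [0.013, 0.124, 0.0], [-0.0027, 0.0002, -0.0095]], [1, [0.013, 0.125, 0.0], [-0.0023, 0.0001, -0.0095]]]
```

```bash
sed -i 's/.014,.0315,/.014,.0298,/' plan.py; python3 plan.py 0.005 0.035 -0.02 0 6 0
```

```text
plan th [0.063, 0.068, 0.054, 0.026, 0.001, -0.007, -0.005, -0.001, 0.001, 0.001, 0.001, 0.001, 0.0, 0.0, 0.0, 0.0] phi [-0.027  -0.0245 -0.0166 -0.0098 -0.0056 -0.0033]
[[1, [0.001, 0.006, 0.0], [0.0034, -0.0001, -0.0004]], [1, [0.004, 0.031, 0.0], [0.0026, -0.0001, -0.002]], [1, [0.009, 0.065, 0.0], [0.0001, -0.0, -0.0043]], [1, [0.012, 0.09, 0.0], [-0.0021, 0.0001, -0.006]], [1, [0.013, 0.095, 0.0], [-0.0034, 0.0002, -0.0064]], [1, [0.013, 0.095, 0.0], [-0.0041, 0.0002, -0.0064]]]
```

>>> {"fn": "jog_arm", "kwargs": {
  "deltas": [
    [1, [0.001, 0.006, 0], [0.0034, -0.0001, -0.0004]],
    [1, [0.004, 0.031, 0], [0.0026, -0.0001, -0.002]],
    [1, [0.009, 0.065, 0], [0.0001, 0, -0.0043]],
    [1, [0.012, 0.09, 0], [-0.0021, 0.0001, -0.006]],
    [1, [0.013, 0.095, 0], [-0.0034, 0.0002, -0.0064]],
    [1, [0.013, 0.095, 0], [-0.0041, 0.0002, -0.0064]]
  ]
}}

```text
t: 24.48
tool_pos: [0.4682, 0.2349, 0.0853]
tool_rot: [-0.098, -3.14, -0.004]
contact_force: [0.4, 0.8, -9.0]
opening: 0.0223
grip_force: 61.2
```

```bash
python3 plan.py 0.005 0.035 -0.03 0 7 3
```

```text
y-yref [np.float64(0.0005), np.float64(-0.0), np.float64(-0.0004)]
innov [np.float64(0.0094), np.float64(0.0009), np.float64(-0.0001)] pred phi end -0.0033
t 24.63 th [np.float64(0.003), np.float64(0.0093), np.float64(0.0143)] phi -0.0024 cmd -0.0033 piv [0.6327 0.2237 0.0493] yaw -0.063 x [ 0.0134  0.0722 -0.0031]
plan th [0.017, 0.02, 0.016, 0.003, -0.011, -0.018, -0.013, -0.004, 0.002, 0.005, 0.005, 0.004, 0.002, 0.001, -0.0, -0.0, -0.0] phi [ 0.0117  0.0179  0.0142  0.0043 -0.0059 -0.0121 -0.0132]
[[1, [0.0, 0.003, 0.0], [-0.0048, 0.0003, -0.0003]], [1, [0.003, 0.02, 0.0], [-0.0067, 0.0004, -0.002]], [1, [0.007, 0.049, 0.0], [-0.0056, 0.0004, -0.0048]], [1, [0.011, 0.079, 0.0], [-0.0024, 0.0002, -0.0075]], [1, [0.013, 0.096, 0.0], [0.0008, -0.0001, -0.0092]], [1, [0.013, 0.1, 0.0], [0.0028, -0.0002, -0.0095]], [1, [0.013, 0.1, 0.0], [0.0031, -0.0002, -0.0095]]]
```

>>> {"fn": "jog_arm", "kwargs": {
  "deltas": [
    [1, [0, 0.003, 0], [-0.0048, 0.0003, -0.0003]],
    [1, [0.003, 0.02, 0], [-0.0067, 0.0004, -0.002]],
    [1, [0.007, 0.049, 0], [-0.0056, 0.0004, -0.0048]],
    [1, [0.011, 0.079, 0], [-0.0024, 0.0002, -0.0075]],
    [1, [0.013, 0.096, 0], [0.0008, -0.0001, -0.0092]],
    [1, [0.013, 0.1, 0], [0.0028, -0.0002, -0.0095]],
    [1, [0.013, 0.1, 0], [0.0031, -0.0002, -0.0095]]
  ]
}}

```text
t: 25.22
tool_pos: [0.4732, 0.2749, 0.0852]
tool_rot: [-0.145, -3.138, -0.02]
contact_force: [-0.2, 1.1, -9.0]
opening: 0.022
grip_force: 61.2
```

```bash
python3 plan.py 0.0 0.031 -0.02 0 7 3
```

```text
y-yref [np.float64(0.0003), np.float64(-0.0002), np.float64(-0.0005)]
innov [np.float64(0.0101), np.float64(-0.001), np.float64(0.0004)] pred phi end -0.0132
t 25.37 th [np.float64(0.005), np.float64(0.0113), np.float64(0.0164)] phi -0.0121 cmd -0.0132 piv [0.6374 0.2587 0.0493] yaw -0.093 x [ 0.0151  0.0632 -0.0029]
plan th [0.018, 0.019, 0.014, 0.001, -0.012, -0.017, -0.012, -0.004, 0.002, 0.005, 0.005, 0.003, 0.002, 0.001, 0.0, 0.0, 0.0] phi [ 0.0079  0.018   0.0163  0.0073 -0.003  -0.0098 -0.0117]
[[1, [-0.0, 0.002, 0.0], [-0.0067, 0.0006, -0.0002]], [1, [0.0, 0.017, 0.0], [-0.0099, 0.0009, -0.0013]], [1, [0.0, 0.041, 0.0], [-0.0093, 0.0009, -0.0032]], [1, [0.001, 0.067, 0.0], [-0.0065, 0.0007, -0.005]], [1, [0.001, 0.082, 0.0], [-0.0032, 0.0003, -0.0061]], [1, [0.001, 0.086, 0.0], [-0.0011, 0.0001, -0.0064]], [1, [0.001, 0.086, 0.0], [-0.0005, 0.0, -0.0064]]]
```

>>> {"fn": "jog_arm", "kwargs": {
  "deltas": [
    [1, [0, 0.002, 0], [-0.0067, 0.0006, -0.0002]],
    [1, [0, 0.017, 0], [-0.0099, 0.0009, -0.0013]],
    [1, [0, 0.041, 0], [-0.0093, 0.0009, -0.0032]],
    [1, [0.001, 0.067, 0], [-0.0065, 0.0007, -0.005]],
    [1, [0.001, 0.082, 0], [-0.0032, 0.0003, -0.0061]],
    [1, [0.001, 0.086, 0], [-0.0011, 0.0001, -0.0064]],
    [1, [0.001, 0.086, 0], [-0.0005, 0, -0.0064]]
  ]
}}

```text
t: 25.95
tool_pos: [0.4736, 0.3095, 0.0853]
tool_rot: [0.177, 3.136, 0.018]
contact_force: [0.1, -0.1, -9.9]
opening: 0.022
grip_force: 61.2
```

```bash
python3 plan.py 0.03 -0.0025 0 0 6 3; python3 - <<'E'
import cv2,numpy as np
from h import *
im=cv2.imread("pics/last.png");cv2.imwrite("pics/z4.png",cv2.resize(im[40:180,90:270],None,fx=4,fy=4,interpolation=cv2.INTER_CUBIC))
e=np.array([np.cos(-.113),np.sin(-.113)]);f=np.array([-e[1],e[0]])
for u,v in((.09,.02),(-.02,.02),(.09,-.02),(-.02,-.02),(-.045,.04),(-.045,-.04)):
    p=np.array([.734,.281])+u*e+v*f;print((u,v),((proj("top",np.r_[p,.325])-[90,40])*4).round(0))
E
```

```text
y-yref [np.float64(0.0007), np.float64(0.0001), np.float64(-0.0002)]
innov [np.float64(0.0221), np.float64(-0.0006), np.float64(-0.0001)] pred phi end -0.0117
t 26.1 th [np.float64(0.0158), np.float64(0.0241), np.float64(0.0306)] phi -0.0108 cmd -0.0117 piv [0.6375 0.2899 0.0494] yaw -0.113 x [ 0.0304  0.0978 -0.0023]
plan th [0.035, 0.04, 0.038, 0.03, 0.02, 0.01, 0.003, -0.001, -0.003, -0.003, -0.003, -0.002, -0.001, -0.0, -0.0, -0.0] phi [-0.0381 -0.041  -0.0277 -0.01    0.0042  0.0116]
[[1, [0.004, 0.001, 0.0], [0.0083, -0.0009, -0.0]], [1, [0.024, -0.001, 0.0], [0.0093, -0.0011, 0.0]], [1, [0.051, -0.004, 0.0], [0.0051, -0.0006, 0.0]], [1, [0.071, -0.006, 0.0], [-0.0005, 0.0001, 0.0]], [1, [0.075, -0.007, 0.0], [-0.005, 0.0006, 0.0]], [1, [0.075, -0.007, 0.0], [-0.0074, 0.0008, 0.0]]]
(0.09, 0.02) [247. 115.]
(-0.02, 0.02) [229. 291.]
(0.09, -0.02) [311. 120.]
(-0.02, -0.02) [293. 296.]
(-0.045, 0.04) [192. 328.]
(-0.045, -0.04) [321. 339.]
```

View pics/z4.png

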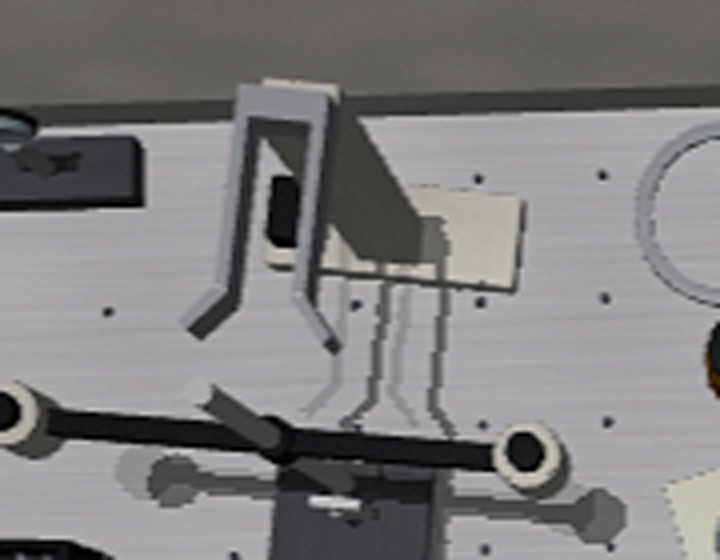

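The prongs match the dock pose: predicted inner bends (229,291) and (293,296) against ≈(228,290) and (295,290) seen. The rig is on the dock line in front of the tips, so I approach while righting.

>>> {"fn": "jog_arm", "kwargs": {
  "deltas": [
    [1, [0.004, 0.001, 0], [0.0083, -0.0009, 0]],
    [1, [0.024, -0.001, 0], [0.0093, -0.0011, 0]],
    [1, [0.051, -0.004, 0], [0.0051, -0.0006, 0]],
    [1, [0.071, -0.006, 0], [-0.0005, 0.0001, 0]],
    [1, [0.075, -0.007, 0], [-0.005, 0.0006, 0]],
    [1, [0.075, -0.007, 0], [-0.0074, 0.0008, 0]]
  ]
}}

```text
t: 26.6
tool_pos: [0.5047, 0.3063, 0.0855]
tool_rot: [-0.179, -3.136, 0.02]
contact_force: [0.2, 0.4, -9.4]
opening: 0.0223
grip_force: 61.3
```

```bash
python3 plan.py 0.03 -0.0034 0 0 5 3
```

```text
y-yref [np.float64(0.0002), np.float64(0.0005), np.float64(0.0005)]
innov [np.float64(0.0081), np.float64(0.0017), np.float64(0.0007)] pred phi end 0.0115
t 26.75 th [np.float64(0.0108), np.float64(0.01), np.float64(0.011)] phi 0.0127 cmd 0.0116 piv [0.6675 0.2882 0.0493] yaw -0.114 x [ 0.0128  0.0336 -0.0015]
plan th [0.015, 0.019, 0.02, 0.017, 0.012, 0.008, 0.004, 0.002, -0.0, -0.001, -0.001, -0.001, -0.001, -0.0, -0.0] phi [-0.0153 -0.0239 -0.0181 -0.0063  0.0036]
[[1, [0.008, 0.0, 0.0], [0.0085, -0.001, 0.0]], [1, [0.038, -0.003, 0.0], [0.0112, -0.0013, 0.0]], [1, [0.067, -0.006, 0.0], [0.0094, -0.0011, 0.0]], [1, [0.075, -0.008, 0.0], [0.0057, -0.0006, 0.0]], [1, [0.075, -0.008, 0.0], [0.0025, -0.0003, -0.0]]]
```

>>> {"fn": "jog_arm", "kwargs": {
  "deltas": [
    [1, [0.008, 0, 0], [0.0085, -0.001, 0]],
    [1, [0.038, -0.003, 0], [0.0112, -0.0013, 0]],
    [1, [0.067, -0.006, 0], [0.0094, -0.0011, 0]],
    [1, [0.075, -0.008, 0], [0.0057, -0.0006, 0]],
    [1, [0.075, -0.008, 0], [0.0025, -0.0003, 0]]
  ]
}}

```text
t: 27.17
tool_pos: [0.5351, 0.3025, 0.0857]
tool_rot: [0.181, 3.136, -0.007]
contact_force: [-0.5, -0.3, -9.1]
opening: 0.0219
grip_force: 61.3
```

```bash
python3 plan.py 0.04 -0.0045 0 0 6 3
```

```text
y-yref [np.float64(-0.0005), np.float64(0.0001), np.float64(0.0003)]
innov [np.float64(-0.0028), np.float64(0.0022), np.float64(0.0008)] pred phi end 0.0034
t 27.32 th [np.float64(0.0066), np.float64(0.0041), np.float64(0.0033)] phi 0.0046 cmd 0.0036 piv [0.6976 0.2846 0.0494] yaw -0.114 x [ 0.0041  0.002  -0.0011]
plan th [0.004, 0.005, 0.005, 0.004, 0.003, 0.002, 0.001, 0.0, -0.0, -0.0, -0.0, -0.0, -0.0, -0.0, 0.0, 0.0] phi [-0.0024 -0.0044 -0.0034 -0.0012  0.0009  0.0022]
[[1, [0.006, -0.0, 0.0], [0.0019, -0.0002, 0.0]], [1, [0.032, -0.003, 0.0], [0.0025, -0.0003, -0.0]], [1, [0.068, -0.007, 0.0], [0.0022, -0.0003, 0.0]], [1, [0.094, -0.01, 0.0], [0.0015, -0.0002, 0.0]], [1, [0.1, -0.011, 0.0], [0.0009, -0.0001, 0.0]], [1, [0.1, -0.011, 0.0], [0.0004, -0.0001, -0.0]]]
```

>>> {"fn": "jog_arm", "kwargs": {
  "deltas": [
    [1, [0.006, 0, 0], [0.0019, -0.0002, 0]],
    [1, [0.032, -0.003, 0], [0.0025, -0.0003, 0]],
    [1, [0.068, -0.007, 0], [0.0022, -0.0003, 0]],
    [1, [0.094, -0.01, 0], [0.0015, -0.0002, 0]],
    [1, [0.1, -0.011, 0], [0.0009, -0.0001, 0]],
    [1, [0.1, -0.011, 0], [0.0004, -0.0001, 0]]
  ]
}}

```text
t: 27.82
tool_pos: [0.5748, 0.2984, 0.0854]
tool_rot: [0.18, 3.136, -0.005]
contact_force: [0.1, -0.3, -9.6]
opening: 0.0223
grip_force: 61.3
```

```bash
python3 plan.py 0.008 -0.001 0 -0.0455 11 3
```

```text
y-yref [np.float64(-0.0001), np.float64(0.0001), np.float64(0.0001)]
innov [np.float64(0.0003), np.float64(0.0013), np.float64(0.0006)] pred phi end 0.0022
t 27.97 th [np.float64(0.0012), np.float64(0.0017), np.float64(0.0026)] phi 0.0032 cmd 0.0022 piv [0.7373 0.28   0.0492] yaw -0.114 x [ 0.0031  0.0243 -0.0007]
plan th [0.004, 0.006, 0.007, 0.006, 0.005, 0.003, 0.001, 0.0, -0.001, -0.001, -0.001, -0.0, -0.0, -0.0, -0.0, -0.0, -0.0, -0.0, -0.0, -0.0, -0.0] phi [-0.0062 -0.0087 -0.0069 -0.0034 -0.0001  0.0021  0.0029  0.0028  0.0021
  0.0013  0.0007]
[[1, [0.0, 0.0, -0.001], [0.0027, -0.0003, 0.0]], [1, [0.001, 0.0, -0.007], [0.0034, -0.0004, 0.0]], [1, [0.003, 0.0, -0.019], [0.0029, -0.0003, 0.0]], [1, [0.006, -0.001, -0.036], [0.0018, -0.0002, 0.0]], [1, [0.01, -0.001, -0.057], [0.0007, -0.0001, 0.0]], [1, [0.014, -0.002, -0.078], [0.0, -0.0, -0.0]], [1, [0.017, -0.002, -0.095], [-0.0002, 0.0, -0.0]], [1, [0.019, -0.002, -0.107], [-0.0002, 0.0, -0.0]], [1, [0.02, -0.002, -0.113], [0.0, -0.0, -0.0]], [1, [0.02, -0.002, -0.114], [0.0003, -0.0, -0.0]], [1, [0.02, -0.002, -0.114], [0.0005, -0.0001, 0.0]]]
```

>>> {"fn": "jog_arm", "kwargs": {
  "deltas": [
    [1, [0, 0, -0.001], [0.0027, -0.0003, 0]],
    [1, [0.001, 0, -0.007], [0.0034, -0.0004, 0]],
    [1, [0.003, 0, -0.019], [0.0029, -0.0003, 0]],
    [1, [0.006, -0.001, -0.036], [0.0018, -0.0002, 0]],
    [1, [0.01, -0.001, -0.057], [0.0007, -0.0001, 0]],
    [1, [0.014, -0.002, -0.078], [0, 0, 0]],
    [1, [0.017, -0.002, -0.095], [-0.0002, 0, 0]],
    [1, [0.019, -0.002, -0.107], [-0.0002, 0, 0]],
    [1, [0.02, -0.002, -0.113], [0, 0, 0]],
    [1, [0.02, -0.002, -0.114], [0.0003, 0, 0]],
    [1, [0.02, -0.002, -0.114], [0.0005, -0.0001, 0]]
  ]
}}

```text
t: 28.88
tool_pos: [0.5818, 0.2979, 0.0396]
tool_rot: [-0.178, -3.136, 0.002]
contact_force: [-0.1, -0.5, -9.1]
opening: 0.0218
grip_force: 61.2
```

```bash
python3 est.py; python3 st.py
```

```text
28.883 th -0.0032388324011702555 phi 0.0015 piv [0.7457 0.2792 0.0038] yaw -0.1136 [[102.1, 105.2], [229.1, 116.0]]
28.933 th -0.00262088146410286 phi 0.0012 piv [0.746  0.2793 0.0043] yaw -0.1136 [[101.9, 105.1], [229.1, 115.9]]
28.983 th -0.00224394980249058 phi 0.001 piv [0.7461 0.2794 0.0046] yaw -0.1136 [[101.8, 105.0], [229.1, 115.7]]
t 29.033 tcp [0.5822 0.2981 0.0405] y-yaw -0.1135 z [ 0.0011 -0.001  -1.    ] F [ -0.19   0.41 -10.79] T [-0.004  0.015  0.002] open 0.0223 grip 61.2 q [ 0.36  0.26  1.66 -0.    1.22 -1.1 ]
```

>>> {"fn": "jog_arm", "kwargs": {
  "deltas": [
    [1, [0, 0, -0.003], [0.0001, 0, 0]],
    [1, [0, 0, -0.006], [0.0002, 0, 0]],
    [1, [0, 0, -0.009], [0.0002, 0, 0]],
    [1, [0, 0, -0.0115], [0.0002, 0, 0]],
    [1, [0, 0, -0.012], [0.0002, 0, 0]],
    [1, [0, 0, -0.012], [0.0002, 0, 0]]
  ]
}}

```text
t: 29.53
tool_pos: [0.5818, 0.2979, 0.0358]
tool_rot: [-0.178, -3.136, 0.002]
contact_force: [-3.7, -1.6, -1.7]
opening: 0.0221
grip_force: 62.1
```

```bash
python3 st.py
```

```text
t 29.533 tcp [0.5818 0.2979 0.0358] y-yaw -0.1135 z [-2.e-04 -1.e-03 -1.e+00] F [-3.74 -1.57 -1.7 ] T [-0.276  0.578 -0.048] open 0.0221 grip 62.1 q [ 0.36  0.27  1.66 -0.    1.21 -1.1 ]
```

>>> {"fn": "jog_arm", "kwargs": {
  "deltas": [
    [1, [0, 0, -0.001], [0, 0, 0]],
    [1, [0, 0, -0.001], [0, 0, 0]],
    [0.3, [0, 0, -0.001], [0, 0, 0]],
    [0.1, [0, 0, -0.001], [0, 0, 0]],
    [-0.2, [0, 0, -0.001], [0, 0, 0]],
    [-0.6, [0, 0, -0.001], [0, 0, 0]],
    [-1, [0, 0, -0.001], [0, 0, 0]],
    [-1, [0, 0, -0.001], [0, 0, 0]],
    [-1, [0, 0, -0.001], [0, 0, 0]],
    [-1, [0, 0, -0.001], [0, 0, 0]],
    [-1, [0, 0, -0.001], [0, 0, 0]],
    [-1, [0, 0, -0.001], [0, 0, 0]]
  ],
  "squeeze": 20
}}

```text
t: 30.53
tool_pos: [0.5817, 0.2979, 0.0344]
tool_rot: [-0.178, -3.136, 0.001]
contact_force: [0.2, 0.9, 0.4]
opening: 0.0848
grip_force: 0.0
```

```bash
python3 st.py; python3 est.py
```

```text
t 30.533 tcp [0.5817 0.2979 0.0344] y-yaw -0.1136 z [-1.e-04 -9.e-04 -1.e+00] F [0.23 0.94 0.35] T [ 0.022 -0.022  0.043] open 0.0848 grip 0.0 q [ 0.36  0.27  1.66 -0.    1.21 -1.1 ]
30.533 th 0.008610032048359743 phi 0.0009 piv [ 0.7457  0.2792 -0.0014] yaw -0.1136 [[102.2, 105.7], [228.7, 116.1]]
30.583 th 0.009726008020950654 phi 0.0009 piv [ 0.7456  0.2792 -0.0014] yaw -0.1135 [[102.1, 105.7], [228.6, 116.0]]
30.633 th 0.010762900935281679 phi 0.0009 piv [ 0.7457  0.2792 -0.0013] yaw -0.1136 [[102.1, 105.7], [228.5, 116.0]]
```

Released. Retreat straight up slowly, then back and away.

>>> {"fn": "jog_arm", "kwargs": {
  "deltas": [
    [-1, [0, 0, 0.02], [0, 0, 0]],
    [-1, [0, 0, 0.06], [0, 0, 0]],
    [-1, [0, 0, 0.1], [0, 0, 0]],
    [-1, [0, 0, 0.15], [0, 0, 0]],
    [-1, [0, 0, 0.2], [0, 0, 0]],
    [-1, [0, 0, 0.25], [0, 0, 0]],
    [-1, [-0.05, 0, 0.3], [0, 0, 0]],
    [-1, [-0.12, 0, 0.34], [0, 0, 0]],
    [-1, [-0.2, 0, 0.36], [0, 0, 0]],
    [-1, [-0.25, 0, 0.36], [0, 0, 0]],
    [-1, [-0.25, 0, 0.36], [0, 0, 0]],
    [-1, [-0.25, 0, 0.36], [0, 0, 0]]
  ]
}}

```text
t: 31.68
tool_pos: [0.4814, 0.2981, 0.1795]
tool_rot: [0.177, 3.135, -0.0]
contact_force: [-0.3, -0.7, -0.4]
opening: 0.0852
grip_force: 0.0
```

>>> {"fn": "jog_arm", "kwargs": {
  "deltas": [
    [-1, [0, 0, 0], [0, 0, 0]],
    [-1, [0, 0, 0], [0, 0, 0]],
    [-1, [0, 0, 0], [0, 0, 0]],
    [-1, [0, 0, 0], [0, 0, 0]],
    [-1, [0, 0, 0], [0, 0, 0]],
    [-1, [0, 0, 0], [0, 0, 0]],
    [-1, [0, 0, 0], [0, 0, 0]],
    [-1, [0, 0, 0], [0, 0, 0]],
    [-1, [0, 0, 0], [0, 0, 0]],
    [-1, [0, 0, 0], [0, 0, 0]],
    [-1, [0, 0, 0], [0, 0, 0]],
    [-1, [0, 0, 0], [0, 0, 0]]
  ]
}}

```text
t: 32.68
tool_pos: [0.4817, 0.2979, 0.1785]
tool_rot: [0.178, 3.137, -0.001]
contact_force: [0.8, 0.8, 0.2]
opening: 0.0856
grip_force: 0.0
```

```bash
python3 - <<'E'
from est import *
piv=np.array([.7457,.2792,0]);yaw=-.1136;ex=np.array([np.cos(yaw),np.sin(yaw),0]);ey=np.array([-ex[1],ex[0],0])
for i in range(4):
    o=ctrl.get_obs();im=ctrl.get_image("top")[:,:,::-1].copy();L=lamps(im,piv,ex,ey);print(round(o["t"],2),L)
    Q=[plane("top",l,.242) for l in L];print("lean",((Q[0]+Q[1])/2-piv)@ey/.187,"yaw",np.arctan2(-(Q[0]-Q[1])[0],(Q[0]-Q[1])[1]))
cv2.imwrite("pics/z5.png",cv2.resize(im[40:240,60:310],None,fx=3,fy=3,interpolation=cv2.INTER_CUBIC))
E
```

```text
32.68 [array([100.58486239, 106.31618611]), array([225.39938137, 115.22052402])]
lean 0.039909130427471705 yaw -0.10101611049464329
32.73 [array([100.58291046, 106.31690948]), array([225.39643247, 115.22570076])]
lean 0.03993978650895827 yaw -0.10105229695446122
32.78 [array([100.58457508, 106.31603078]), array([225.40094683, 115.22195921])]
lean 0.039899290951531975 yaw -0.1010277898003069
32.83 [array([100.58066099, 106.31691754]), array([225.39697577, 115.22262707])]
lean 0.03995401206433784 yaw -0.10102602519132216
```

View pics/z5.png

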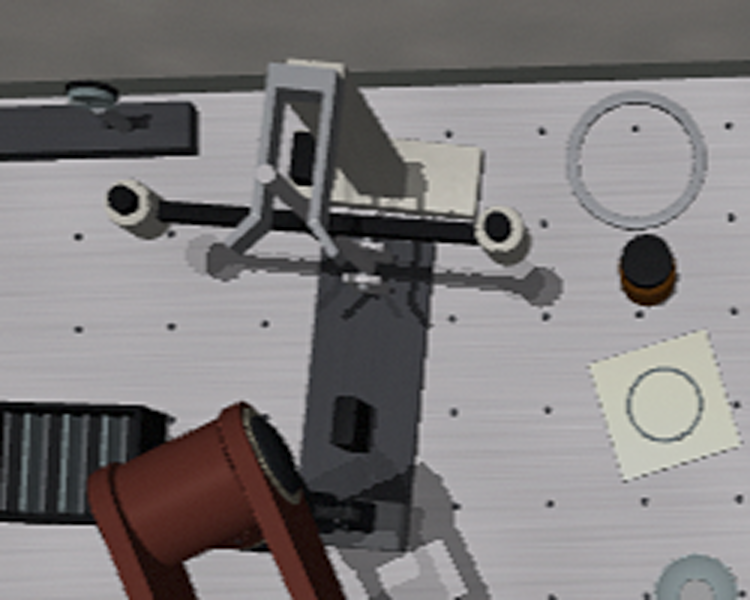

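The rig stands flat at the dock with the mast between the prongs, leaning ≈0.04 rad and at rest. The jar and dish are untouched and the robot is clear.

```bash
python3 -c "
from station import ctrl
print(ctrl.finish_job())"
```

```text
the job is handed in; nothing more can be done
None
```

The job is handed in; no verdict came back: the rig was balanced over the ring mark for about 6.5 s (my lean estimates within about 0.07 rad), then set down at the docking fork and released, mast at rest between the prongs leaning about 0.04 rad, jar and dish untouched.

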